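Clear the used cake board off the pastry slab into the flap bin

TASK

Clear the used square cake board off the chilled marble slab: first lift off the ramekin that stands on it and set it down gently, upright, in a free place on the baking sheet. Then slide the board flat across the marble, between the things standing there, until about a third of it hangs over the slab's front edge (the edge towards the robot), pinch it there, carry it to the waste bin and push it edge first through the sprung flap so that it drops right inside and the flap swings shut. Do not let the board fall off the slab, and do not knock or shift the other ramekins, the sugar dredger, the bowl or the palette knife.

Things in the scene. Friction and masses are not known exactly. Their poses are not given: they have to be found in the camera images.
- board_center (a point): Centre (half-way up) of the used cake board: a flat square of plain brown hardboard, 120 x 120 mm, 8 mm thick, 75 to 125 g, lying flat on the marble under a ramekin. x and y parallel to its sides, z up. Too wide to grip across and too low to grip by an edge while wholly on the marble; it slides on the marble under fingertips pressed on it (8 N is enough) and dragged.
- ramekin_center (a point): Centre (half-way up) of the white ceramic ramekin that stands on the board: round, straight-sided, 64 mm outside diameter (58 mm at the foot), 42 mm high, wall 4 mm, open on top, about 100 to 170 g. z is its axis, upwards.
- slab_front (a point): Middle of the top front edge (towards the robot) of the fixed chilled slab: marble 300 mm deep, 460 mm wide (230 to either side of this point), 25 mm thick, top 110 mm above the table, on a stainless housing set back 30 mm from the front edge. x points from the edge across the marble away from the robot, y left along the edge, z up.
- tray_in (a point): Centre of the floor of the fixed aluminium baking sheet, 330 mm (x) by 240 mm (y) outside, floor 3 mm above the table, rim 21 mm above the table and 6 mm thick. x and y along its sides, z up. Two other ramekins stand on it.
- bin_mouth (a point): Centre of the mouth in the hood of the fixed steel waste bin (220 wide, 220 deep, 290 mm high, front wall 150), 219 mm above the table, 41 mm before the bin's middle. x points level from front to back, y left, z up. The hood face slopes up and back at 45 degrees; its mouth, 170 mm wide and 150 along the slope, is shut by the flap. Square entry is along +x and down in equal parts.
- flap (a joint): Angle of the bin's flap (rad): 0 shut, up to 1.35 open. The flap is a grey plate, 164 mm wide and 144 mm along the slope, hinged along the top of the mouth; it swings inwards and down when pushed and a weak spring (under 1 N at its lower edge) shuts it again.
- slab_ramekin_center (a point): Centre (half-way up) of another such ramekin (64 mm diameter, 42 mm high) that stands near the front of the slab: leave it alone.
- dredger_center (a point): Centre (half-way up) of a round stainless sugar dredger, 60 mm diameter, 76 mm high, standing near the front of the slab: leave it alone.
- bowl_center (a point): Centre (half-way up) of a round steel bowl, 100 mm across, 50 mm high, at the back left of the slab: leave it alone.
- knife_mid (a point): Middle of a palette knife, 200 mm long, 26 mm wide, 15 mm high, lying along the back of the slab: leave it alone.
- tray_ramekin_a_center (a point): Centre (half-way up) of a ramekin on the baking sheet (64 mm diameter, 42 mm high): leave it alone.
- tray_ramekin_b_center (a point): Centre (half-way up) of the second ramekin on the baking sheet (same size): leave it alone.

How it is judged:
By the outcome, as a careful person would: the job done as asked, in the order asked, and still so for the second after the job is handed in, with the robot touching nothing.
It also fails if it takes over 72 s, if anything falls off the work surface, if the arm or the gripper's body presses on something with over 40 N, if the wrist force passes 120 N, or if a joint passes its speed limit or range.

ROBOT

A 6-joint arm with a two-finger parallel gripper is mounted at the origin on the work surface. World frame = base frame: x ahead of the robot, y to its left, z up, the work surface at z = 0. Lengths are in m, angles in rad, forces in N, time in s.
With the tool pointing down it reaches from about 0.35 to 0.95 m from the base axis. Payload 17.4 kg.
Tool frame: the origin (TCP) lies at the centre of the arm's flange, where the gripper is bolted on; the fingertips stand 186 mm ahead of it and the grasp point (between the pads) lies 167 mm ahead of it; z points along the fingers, y is the direction in which the jaws open and shut (so a half turn about z gives the same grasp; the last joint's range is limited). The gripper opens to 93 mm and grips with 3 to 60 N. Pads are 15 mm wide; open, the fingers measure 128 mm over their backs; the gripper's body (75 mm by 188 mm) begins 65 mm behind the grasp point.
Start: joints at [-1.224, 0.116, 1.442, -0, 1.584, -0.038], TCP at [0.253, -0.626, 0.405] pointing down, gripper open.
Joint ranges: [-2.83, 2.83], [-0.83, 2.19], [0.07, 2.5], [-1.14, 4.28], [0.01, 3], [-2.97, 2.97]. Speed limits (rad/s): [1.89, 1.89, 2.22, 3.14, 3.14, 3.14].

INTERFACE

Orientations are given as [roll, pitch, yaw] about the fixed x, y, z axes, in that order (R = Rz(yaw) Ry(pitch) Rx(roll)).
In Python, from rig import * gives the robot as it stands.
- The arm moves only by the shell command python3 -m inch 'ROWS' [OPENING]. ROWS is JSON, one flat list of numbers, 6 for each row, row after row: the shift along the tool's x, y, z in cm, then the turn, a rotation vector about the tool's x, y, z in rad. A call has 1 to 12 rows; each row is the pose to reach, as a shift and turn from the pose commanded when the call began, along the tool's axes at that moment; what a row does not reach only later rows make up. A row lasts 1/8 s, in which the tool goes at most 62.5 mm and 10.7 degrees, less where a joint would pass 70% of its speed; a pose out of reach is approached as far as the arm can. A call with a gripper value outside its range is refused whole. OPENING is the opening, from 0 (shut) to 1 (fully open), set as the call begins (- or left out, the last holds). The fingers move at their own pace and stop on an object; the grip force is fixed at half the most. Time passes only in rows, so rows that repeat a pose let the fingers close. It gives the time, the measured TCP pose, the force and the opening at its end, in the units of the state.
- read_state(): the state, without advancing time (a new reading comes with each control period).
- camera(name): name is "scene" or "top" or "wrist"; returns a dict with "pixels" (480x640x3 uint8, red, green, blue), "fx", "fy", "cx", "cy" (pixels), "R" (3x3) and "t" (3): a world point X has camera coordinates R X + t. Camera axes: x right, y down, z forward; pixel columns grow to the right and rows downward; lengths in m; the calibration is good to about 2 mm. A picture is of the moment at which its call begins. There is no depth.
- finish_job(): hands the job in, once; it reports no verdict.
The state is a dict: "time": time; "q": joint angles; "joint_velocities": joint speeds; "effort": joint torques, N m; "tool_pos": TCP position; "ee_rot": TCP orientation; "force": force on the tool from outside, world axes, zero at the start; "moment": the same for the moment, N m; "width": finger opening in m.
Only numpy, scipy, OpenCV 4.12 (cv2) and the standard library are available. Lean on these libraries where they do the work, as an engineer would, in place of code of your own. Each camera call takes 0.05 s, during which the arm holds its last target. There are 200 camera calls.

## Working session

There is one attempt and no reset: what is moved stays moved. The work goes in short steps, Python scripts to look and compute and a shell command to move; the robot and the scene stay as the last step left them, time stands still between calls to the robot, and variables do not carry over. Pictures are saved under pics/ and viewed, about 8 in all and at most 12, crops included, and the job is handed in when it is done.

```bash
mkdir -p pics; ls; python3 - <<'E'
from rig import *
import cv2,numpy as np
for n in("scene","top"):
    c=camera(n);cv2.imwrite(f"pics/{n}0.png",c["pixels"][:,:,::-1]);np.savez(f"{n}0.npz",**c)
    print(n,c["fx"],c["cx"],c["cy"],np.round(c["R"],4).tolist(),np.round(c["t"],4).tolist())
print(read_state())
E
```

```text
pics
scene 489.7945873145016 320.01884921959197 235.69285312755258 [[-0.1646, 0.9863, 0.0025], [0.7091, 0.1201, -0.6948], [-0.6857, -0.1126, -0.7192]] [0.0785, -0.313, 1.9764]
top 523.7417071131372 321.4300438422098 244.15357411273692 [[0.0262, -0.9996, 0.0089], [-0.9825, -0.0274, -0.184], [0.1842, -0.0039, -0.9829]] [-0.0233, 0.6199, 1.3793]
{'time': 0.1, 'q': array([-1.22382406e+00,  1.16411649e-01,  1.44215074e+00, -1.02643305e-06,
        1.58400612e+00, -3.78009816e-02]), 'joint_velocities': array([ 0.000339  , -0.00270972, -0.00165643,  0.00087294, -0.00022911,
       -0.00124265]), 'effort': array([ 1.70096624e-03, -7.22889447e+01, -6.23861146e+01,  7.82170426e-02,
        2.28177320e-02, -8.24893186e-05]), 'tool_pos': array([ 0.25335544, -0.62566081,  0.40412634]), 'ee_rot': array([-3.14061746e+00, -3.58535691e-05,  3.84773215e-01]), 'force': array([ 0.69597961, -0.10006978, -0.16414401]), 'moment': array([ 0.04003576, -0.02532909,  0.02629556]), 'width': 0.09293213421669176}
```

View pics/top0.png

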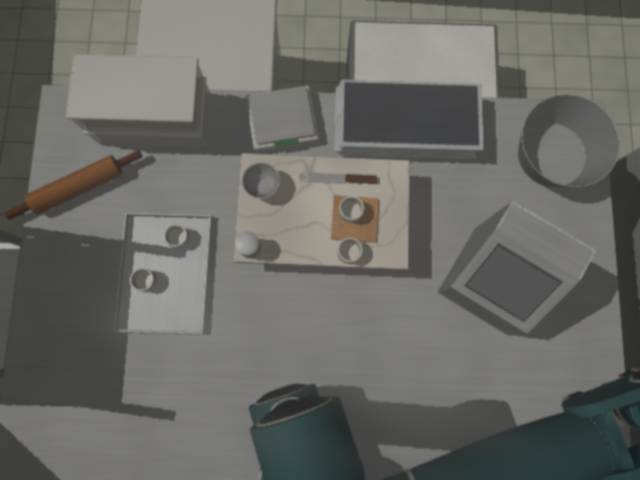

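View pics/scene0.png

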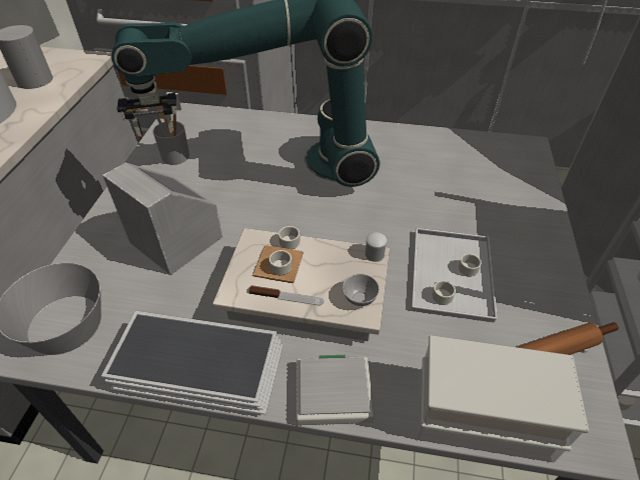

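The top view has up = +x and left = +y. The slab spans (241,155) to (409,269), the board is at (355,219) with its ramekin at (351,209), and another ramekin stands right in front of it at (350,250). The dredger is at (247,244). The tray ramekins are at (176,236) and (143,280), and the bin mouth is at (513,281). I'll measure these more finely.

```bash
cat > h.py <<'E'
import numpy as np,cv2
def load(n): return dict(np.load(n))
def ray(c,u,v,z):
    d=c["R"].T@np.array([(u-c["cx"])/c["fx"],(v-c["cy"])/c["fy"],1]); o=-c["R"].T@c["t"]
    return o+d*(z-o[2])/d[2]
def proj(c,X):
    p=c["R"]@np.array(X)+c["t"]; return np.array([c["fx"]*p[0]/p[2]+c["cx"],c["fy"]*p[1]/p[2]+c["cy"]])
E
python3 - <<'E'
from h import *
for n,(x0,y0,x1,y1) in(("top",(225,145,425,285)),("scene",(205,220,405,330))):
    c=load(n+"0.npz");im=c["pixels"][:,:,::-1];hsv=cv2.cvtColor(im,cv2.COLOR_BGR2HSV)
    for nm,lo,hi,z in(("board",(5,110,60),(20,255,255),.118),("slab",(2,18,90),(25,90,255),.11)):
        m=cv2.inRange(hsv,lo,hi);k=np.zeros_like(m);k[y0:y1,x0:x1]=m[y0:y1,x0:x1]
        k=cv2.morphologyEx(k,cv2.MORPH_OPEN,np.ones((2,2)))
        cs=max(cv2.findContours(k,cv2.RETR_EXTERNAL,cv2.CHAIN_APPROX_NONE)[0],key=cv2.contourArea)
        P=np.array([ray(c,u,v,z)[:2] for u,v in cs[:,0]+0.0],np.float32)
        r=cv2.minAreaRect(P);print(n,nm,r,np.round(cv2.boxPoints(r),3).tolist())
c=load("top0.npz")["pixels"][:,:,::-1]
a=cv2.resize(c[145:285,225:425],None,fx=4,fy=4,interpolation=cv2.INTER_CUBIC)
cv2.imwrite("pics/a.png",cv2.convertScaleAbs(a,alpha=1.3))
l=cv2.resize(c[205:340,115:215],None,fx=4,fy=4,interpolation=cv2.INTER_CUBIC);r=cv2.resize(c[200:335,440:600],None,fx=2.5,fy=4,interpolation=cv2.INTER_CUBIC)
cv2.imwrite("pics/b.png",cv2.convertScaleAbs(np.hstack([l,r]),alpha=1.5))
E
```

```text
top board ((0.6430566906929016, -0.09176626056432724), (0.06704284250736237, 0.02929287776350975), 81.91886138916016) [[0.6240000128746033, -0.12300000339746475], [0.652999997138977, -0.12700000405311584], [0.6620000004768372, -0.061000000685453415], [0.6330000162124634, -0.05700000002980232]]
top slab ((0.7012242674827576, -0.010873928666114807), (0.46086034178733826, 0.304393470287323), 89.20245361328125) [[0.5460000038146973, -0.23899999260902405], [0.8500000238418579, -0.24300000071525574], [0.8569999933242798, 0.21699999272823334], [0.5519999861717224, 0.22200000286102295]]
scene board ((0.688076376914978, -0.08582962304353714), (0.11785996705293655, 0.12182028591632843), 87.5600357055664) [[0.625, -0.1420000046491623], [0.7459999918937683, -0.1469999998807907], [0.7509999871253967, -0.029999999329447746], [0.6299999952316284, -0.024000000208616257]]
scene slab ((0.692927360534668, -0.0013962388038635254), (0.46092361211776733, 0.3365320861339569), 89.01766204833984) [[0.5210000276565552, -0.2290000021457672], [0.8569999933242798, -0.23499999940395355], [0.8650000095367432, 0.22599999606609344], [0.5289999842643738, 0.23199999332427979]]
```

View pics/a.png

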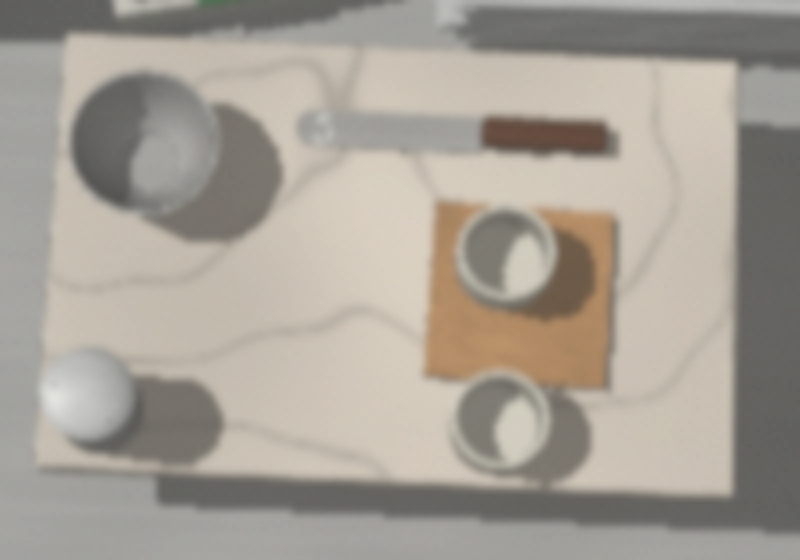

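View pics/b.png

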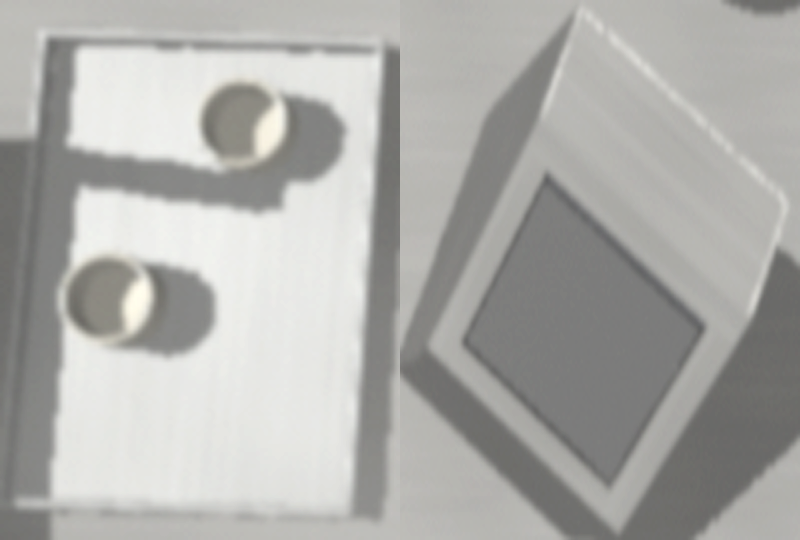

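Crop positions:
- **Slab corners:** (67,35), (737,62), (733,494), (38,467)
- **Board corners:** (437,201), (614,216), (608,389), (425,376)
- **Ramekin on the board:** (506,256)
- **Slab ramekin:** (500,420)
- **Dredger:** (92,393)
- **Bowl:** (146,143)
- **Tray ramekins:** (246,124) and (108,300)
- **Mouth corners:** (546,175), (705,327), (610,488), (463,342)

Next I'll cast these onto planes.

```bash
python3 - <<'E'
from h import *
c=load("top0.npz")
A=lambda x,y,z:np.round(ray(c,225+(x+.5)/4-.5,145+(y+.5)/4-.5,z),3)
B=lambda x,y,z:np.round(ray(c,115+(x+.5)/4-.5,205+(y+.5)/4-.5,z),3)
C=lambda x,y,z:np.round(ray(c,440+(x-400+.5)/2.5-.5,200+(y+.5)/4-.5,z),3)
f=lambda n,P:print(n,[p[:2].tolist() for p in P],"mean",np.mean(P,0)[:2].round(4),"sides",[round(float(np.linalg.norm(P[i]-P[i-1])),3) for i in range(len(P))])
f("slab",[A(*p,.11) for p in((67,35),(737,62),(733,494),(38,467))])
f("board",[A(*p,.118) for p in((437,201),(614,216),(608,389),(425,376))])
for n,p in dict(ram=(506,256,.16),slabram=(500,420,.152),dredger=(92,393,.186),bowl=(146,143,.16),knife=(457,133,.12)).items(): print(n,A(*p))
f("tray",[B(*p,.021) for p in((42,35),(384,40),(378,518),(10,505))])
for p in((246,124),(108,300)):print("trayram",B(*p,.045))
f("mouth",[C(546,175,.272),C(705,327,.272),C(610,488,.166),C(463,342,.166)])
s=load("scene0.npz")
im=cv2.resize(s["pixels"][215:325,210:400],None,fx=4,fy=4,interpolation=cv2.INTER_CUBIC)[:,:,::-1]
cv2.imwrite("pics/c.png",cv2.convertScaleAbs(im,alpha=1.3))
# overlay check in scene: predicted ramekin rim centre etc
for n,p in dict(ram=(506,256,.16),slabram=(500,420,.152),dredger=(92,393,.186)).items(): print(n,((proj(s,A(*p))-[210,215])*4).round())
E
```

```text
slab [[0.856, 0.219], [0.85, -0.239], [0.553, -0.235], [0.558, 0.221]] mean [ 0.7042 -0.0085] sides [0.298, 0.458, 0.297, 0.456]
board [[0.744, -0.036], [0.737, -0.154], [0.619, -0.151], [0.624, -0.031]] mean [ 0.681 -0.093] sides [0.12, 0.118, 0.118, 0.12]
ram [ 0.696 -0.08   0.16 ]
slabram [ 0.59  -0.079  0.152]
dredger [0.594 0.178 0.186]
bowl [0.765 0.155 0.16 ]
knife [ 0.791 -0.048  0.12 ]
tray [[0.7, 0.552], [0.704, 0.31], [0.37, 0.292], [0.372, 0.543]] mean [0.5365 0.4242] sides [0.328, 0.242, 0.334, 0.251]
trayram [0.635 0.396 0.045]
trayram [0.511 0.481 0.045]
mouth [[0.593, -0.418], [0.508, -0.562], [0.419, -0.511], [0.506, -0.368]] mean [ 0.5065 -0.4648] sides [0.146, 0.167, 0.148, 0.167]
ram [279. 167.]
slabram [312.  70.]
dredger [657.  83.]
```

View pics/c.png

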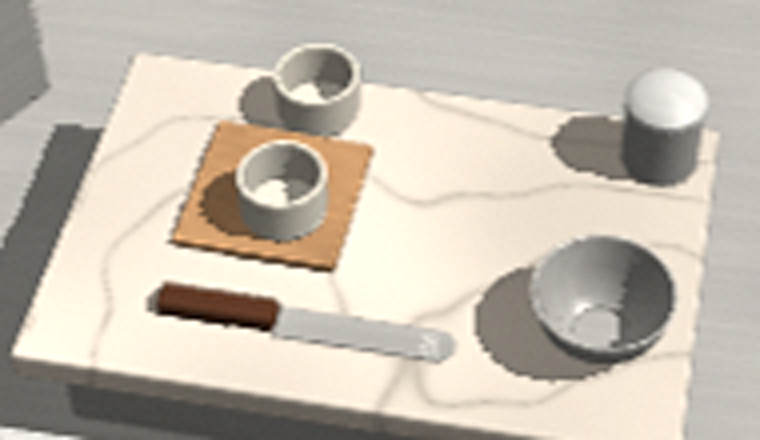

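```bash
cat > go.py <<'E'
# prints shift (cm, tool axes) + rotvec from the measured pose to each world target x,y,z,roll,pitch,yaw
import sys,numpy as np
from rig import *
from scipy.spatial.transform import Rotation as R
s=read_state();p=s["tool_pos"];r=R.from_euler("xyz",s["ee_rot"])
print("t",round(s["time"],2),"p",p.round(4),"rpy",s["ee_rot"].round(4),"q",s["q"].round(3),"F",s["force"].round(1),"w",round(s["width"],4))
for a in sys.argv[1:]:
    v=list(map(float,a.split(",")))
    R1=R.from_euler("xyz",v[3:]) if len(v)>3 else r
    print(a,"->",(r.inv().apply(np.array(v[:3])-p)*100).round(2),(r.inv()*R1).as_rotvec().round(4))
E
python3 -m inch '[0,0,-14.6,0,0,0, 0,0,-14.6,0,0,0, 0,0,-14.6,0,0,0, 60.8,-33.9,-14.6,0,0,0.385, 60.8,-33.9,-14.6,0,0,0.385, 60.8,-33.9,-14.6,0,0,0.385, 60.8,-33.9,-14.6,0,0,0.385, 60.8,-33.9,-14.6,0,0,0.385, 60.8,-33.9,-14.6,0,0,0.385, 60.8,-33.9,-14.6,0,0,0.385, 60.8,-33.9,-14.6,0,0,0.385, 60.8,-33.9,-14.6,0,0,0.385]' 1
python3 go.py 0.69,-0.083,0.45,3.14159,0,0
```

```text
time: 1.6
tool_pos: [0.6066, -0.1859, 0.5505]
ee_rot: [-3.142, 0.0, -0.0]
force: [-0.3, -0.3, -1.0]
width: 0.0936
t 1.6 p [ 0.6066 -0.1859  0.5505] rpy [-3.1416e+00  3.0000e-04 -2.0000e-04] q [-0.338  0.027  1.302 -0.     1.813  1.233] F [-0.3 -0.3 -1. ] w 0.0936
0.69,-0.083,0.45,3.14159,0,0 -> [  8.35 -10.29  10.05] [-0.      0.0003 -0.0002]
```

```bash
python3 -m inch '[8.35,-10.3,10,0,0,0, 8.35,-10.3,10,0,0,0, 8.35,-10.3,10,0,0,0, 8.35,-10.3,10,0,0,0, 8.35,-10.3,10,0,0,0]' 1
python3 - <<'E'
from h import *
from rig import *
c=camera("wrist");np.savez("w1.npz",**c);cv2.imwrite("pics/w1.png",c["pixels"][:,:,::-1])
print(read_state()["q"],read_state()["tool_pos"])
print("campos",-c["R"].T@c["t"])
for X in((.69,-.083,.16),(.681,-.093,.118),(.59,-.079,.152)):print(proj(c,X))
# two-view from scene crop pixel for rim
s=load("scene0.npz");print(ray(s,210+283/4,215+176/4,.16),ray(s,210+318/4,215+75/4,.152))
E
```

```text
time: 2.22
tool_pos: [0.6889, -0.0852, 0.4513]
ee_rot: [3.141, -0.0, -0.0]
force: [0.1, -0.6, 0.4]
width: 0.093
[-1.60296075e-01  1.48871430e-01  1.32979710e+00 -1.67331919e-04
  1.66159852e+00  1.41135726e+00] [ 0.68867226 -0.08553525  0.45196968]
campos [ 0.76849497 -0.08532431  0.43196691]
[312.0153609  237.50771219]
[325.22296146 233.67531707]
[307.23527037 359.79051916]
[ 0.70406564 -0.0752277   0.16      ] [ 0.59462496 -0.07344435  0.152     ]
```

View pics/w1.png

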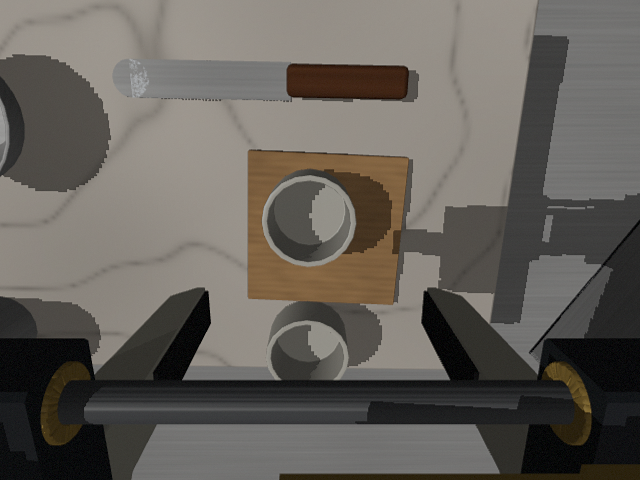

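Wrist view: ramekin rim centred at (309,221), board corners at (248,150), (409,157), (396,304), (248,298), slab front edge near row 367, and the slab ramekin's rim at about (308,354).

```bash
python3 - <<'E'
from h import *
c=load("w1.npz")
print("ram",ray(c,309,221,.16),"r",ray(c,356,221,.16)-ray(c,263,221,.16))
P=[ray(c,*p,.118) for p in((248,150),(409,157),(396,304),(248,298))]
print(np.round(P,4),np.mean(P,0),[np.linalg.norm(P[i]-P[i-1]) for i in range(4)])
print("edge",ray(c,200,367,.11),"slabram",ray(c,308,354,.152))
E
```

```text
ram [ 0.70155968 -0.08100241  0.16      ] r [-2.18361422e-05 -6.25674516e-02  0.00000000e+00]
[[ 0.7453 -0.0355  0.118 ]
 [ 0.7401 -0.1549  0.118 ]
 [ 0.6208 -0.1518  0.118 ]
 [ 0.6262 -0.0299  0.118 ]] [ 0.68308664 -0.09302039  0.118     ] [np.float64(0.11918702592252348), np.float64(0.11952871544719362), np.float64(0.11941317728140229), np.float64(0.12195891554501741)]
edge [0.55598154 0.01717252 0.11      ] slabram [ 0.59504454 -0.07961442  0.152     ]
```

```bash
python3 -m inch '[1.2,-0.45,4,0,0,0, 1.2,-0.45,9,0,0,0, 1.2,-0.45,12,0,0,0, 1.2,-0.45,14,0,0,0, 1.2,-0.45,14,0,0,0, 1.2,-0.45,14,0,0,0, 1.2,-0.45,14,0,0,0]' 1
python3 go.py 0.7,-0.081,0.311,3.14159,0,0
```

```text
time: 3.15
tool_pos: [0.7012, -0.0804, 0.3125]
ee_rot: [3.141, -0.002, -0.0]
force: [-0.5, -0.2, 0.4]
width: 0.0929
t 3.15 p [ 0.7012 -0.0804  0.3125] rpy [ 3.1413e+00 -2.2000e-03 -3.0000e-04] q [-0.15   0.219  1.476  0.     1.444  1.421] F [-0.5 -0.2  0.4] w 0.0929
0.7,-0.081,0.311,3.14159,0,0 -> [-0.12  0.06  0.15] [ 0.0003 -0.0022 -0.0003]
```

```bash
python3 -m inch '[0,0,0,0,0,0, 0,0,0,0,0,0, 0,0,0,0,0,0, 0,0,0,0,0,0, 0,0,0,0,0,0, 0,0,-0.5,0,0,0, 0,0,-2,0,0,0, 0,0,-5,0,0,0, 0,0,-8,0,0,0, 0,0,-12,0,0,0, 0,0,-16,0,0,0, 0,0,-16,0,0,0]' 0
python3 go.py 0.45,0.39,0.45,3.14159,0,0
```

```text
time: 4.65
tool_pos: [0.7006, -0.0802, 0.4759]
ee_rot: [3.141, -0.006, -0.0]
force: [0.7, 0.3, -1.7]
width: 0.0637
t 4.65 p [ 0.7006 -0.0802  0.4759] rpy [ 3.1407e+00 -6.2000e-03 -2.0000e-04] q [-0.15   0.171  1.267  0.     1.697  1.421] F [ 0.7  0.3 -1.7] w 0.0637
0.45,0.39,0.45,3.14159,0,0 -> [-25.08 -47.02   2.39] [ 0.0009 -0.0062 -0.0002]
```

```bash
python3 -m inch '[-1,-2,0,0,0,0, -3,-6,0,0,0,0, -5.5,-10,0,0,0,0, -8,-15,0,0,0,0, -10.7,-20,0,0,0,0, -13.3,-25,0,0,0,0, -16,-30,0,0,0,0, -18.7,-35,0,0,0,0, -21.3,-40,0,0,0,0, -23.5,-44,0,0,0,0, -25,-46.2,0,0,0,0, -25.5,-47,0,0,0,0]'
python3 -m inch '[0,0,0,0,0,0, 0,0,5,0,0,0, 0,0,10,0,0,0, 0,0,15,0,0,0, 0,0,19,0,0,0, 0,0,21,0,0,0, 0,0,21,0,0,0, 0,0,21,0,0,0]'
python3 go.py 0.445,0.39,0.1975,3.14159,0,0
python3 - <<'E'
from h import *
from rig import *
c=camera("wrist");np.savez("w2.npz",**c);cv2.imwrite("pics/w2.png",c["pixels"][:,:,::-1])
E
```

```text
time: 6.15
tool_pos: [0.4446, 0.391, 0.4697]
ee_rot: [3.141, 0.001, 0.002]
force: [0.4, 0.1, -1.3]
width: 0.0647
time: 7.15
tool_pos: [0.4467, 0.3898, 0.2626]
ee_rot: [-3.14, -0.002, -0.0]
force: [0.2, 0.8, -1.5]
width: 0.0642
t 7.15 p [0.4467 0.3898 0.2626] rpy [-3.1403e+00 -1.7000e-03 -4.0000e-04] q [ 0.675  0.013  1.784 -0.     1.343  2.246] F [ 0.2  0.8 -1.5] w 0.0642
0.445,0.39,0.1975,3.14159,0,0 -> [-0.18 -0.01  6.51] [-0.0013 -0.0017 -0.0004]
```

View pics/w2.png

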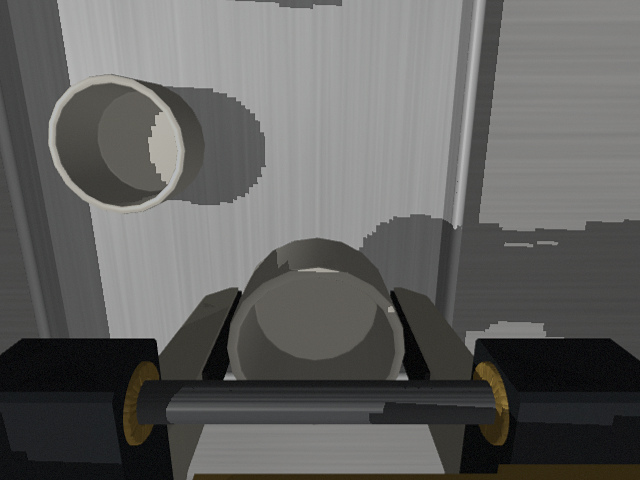

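The ramekin is held upright over free tray floor. The neighbour at (117,143) is well clear, and so is the rim at columns 450–480. I'll lower it gently.

```bash
python3 -m inch '[0,0,2,0,0,0, 0,0,4,0,0,0, 0,0,5.5,0,0,0, 0,0,6.1,0,0,0, 0,0,6.1,0,0,0, 0,0,6.1,0,0,0]'
python3 -m inch '[0,0,0.1,0,0,0, 0,0,0.2,0,0,0, 0,0,0.2,0,0,0]'
python3 -m inch '[0,0,0.1,0,0,0, 0,0,0.1,0,0,0]'
```

```text
time: 7.95
tool_pos: [0.4463, 0.3899, 0.2004]
ee_rot: [-3.141, -0.001, -0.0]
force: [0.4, 0.1, -1.4]
width: 0.0641
time: 8.32
tool_pos: [0.4462, 0.3897, 0.1978]
ee_rot: [-3.142, -0.0, -0.0]
force: [-0.6, -0.1, -1.6]
width: 0.0642
time: 8.57
tool_pos: [0.4462, 0.3897, 0.1967]
ee_rot: [3.142, 0.0, -0.0]
force: [0.6, -0.1, -2.0]
width: 0.0641
```

```bash
python3 -m inch '[0,0,0.1,0,0,0, 0,0,0.1,0,0,0]'
python3 -m inch '[0,0,0.1,0,0,0, 0,0,0.1,0,0,0]'
```

```text
time: 8.82
tool_pos: [0.4462, 0.3898, 0.1958]
ee_rot: [-3.142, -0.0, -0.0]
force: [1.0, 0.7, -1.3]
width: 0.0639
time: 9.07
tool_pos: [0.4462, 0.3898, 0.1957]
ee_rot: [-3.142, -0.0, -0.0]
force: [-4.5, -5.1, 10.2]
width: 0.0644
```

```bash
python3 -m inch '[0,0,-0.1,0,0,0, 0,0,-0.1,0,0,0]'
python3 -m inch '[0,0,0,0,0,0, 0,0,0,0,0,0, 0,0,0,0,0,0, 0,0,0,0,0,0, 0,0,-1,0,0,0, 0,0,-3,0,0,0, 0,0,-7,0,0,0, 0,0,-12,0,0,0, 0,0,-18,0,0,0, 0,0,-24,0,0,0, 0,0,-25,0,0,0, 0,0,-25,0,0,0]' 0.9
python3 - <<'E'
from h import *
from rig import *
c=camera("top");np.savez("top1.npz",**c)
s=camera("scene");np.savez("scene1.npz",**s)
a=cv2.resize(c["pixels"][205:340,115:215],None,fx=3.5,fy=3.5,interpolation=cv2.INTER_CUBIC);b=cv2.resize(s["pixels"][220:325,400:505],None,fx=4.5,fy=4.5,interpolation=cv2.INTER_CUBIC)
cv2.imwrite("pics/d.png",np.hstack([a[:472],b[:472]])[:,:,::-1])
E
python3 go.py
```

```text
time: 9.32
tool_pos: [0.4462, 0.3898, 0.1958]
ee_rot: [-3.141, -0.0, -0.0]
force: [-1.2, -0.5, 1.0]
width: 0.0639
time: 10.82
tool_pos: [0.4459, 0.3895, 0.4469]
ee_rot: [-3.141, -0.001, -0.0]
force: [-0.0, -0.5, -0.3]
width: 0.0834
t 10.93 p [0.4461 0.3896 0.4445] rpy [ 3.1405e+00  1.4000e-03 -3.0000e-04] q [ 0.675 -0.071  1.568  0.     1.646  2.246] F [-0.3  0.  -0.5] w 0.0836
```

View pics/d.png

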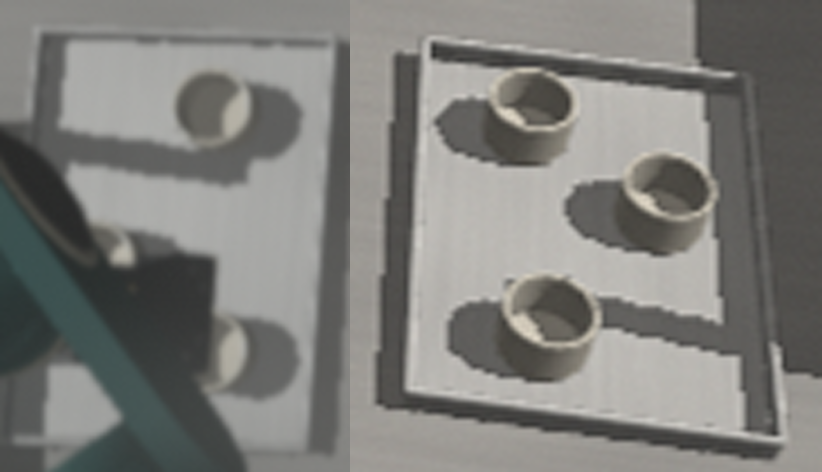

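The ramekin is set down upright on the tray at about (550,320) in the right panel, and its two neighbours are untouched. Next I travel back above the board with closed-in fingers, taking a small tilted pose on the way so I can fit the arm geometry for the later reach check.

```bash
python3 -m inch '[4,8,0,0,0,0, 7,14,0,0,0,0, 10,20,0,0,0,0, 13,26,0,0,0,0, 16,32,0,0,0,0, 19,38,0,0,0,0, 22,44,0,0,0,0, 23.7,48.3,0,0,0,0, 23.7,48.3,0,0.15,0.15,0, 23.7,48.3,0,0.3,0.3,0, 23.7,48.3,0,0.3,0.3,0, 23.7,48.3,0,0.3,0.3,0]' 0.55
cat > kin.py <<'E'
import numpy as np
from scipy.optimize import least_squares
from scipy.spatial.transform import Rotation as R
def fk(q,k):
    h,e,L1,L2,d6,o1,o2,o3=k; a=q+np.array([0,o2,o3,0,0,0]) 
    ry=lambda t:R.from_euler("y",t); rz=lambda t:R.from_euler("z",t)
    r=rz(q[0]+o1); p=np.array([0,0,h])+r.apply([0,e,0]); r=r*ry(a[1]); p=p+r.apply([0,0,L1])
    r=r*ry(a[2])*rz(q[3]); p=p+r.apply([0,0,L2]); r=r*ry(q[4]); p=p+r.apply([0,0,d6]); r=r*rz(q[5]-np.pi/2)
    return p,r
LO=[-2.83,-.83,.07,-1.14,.01,-2.97];HI=[2.83,2.19,2.5,4.28,3,2.97]
E
python3 - <<'E'
from kin import *
from rig import *
s=read_state()
D=[([-1.22382,.116412,1.442151,0,1.584006,-.0378],[.25336,-.62566,.40413],[-3.14062,0,.38477]),
([-.1603,.14887,1.3298,-.00017,1.6616,1.41136],[.68867,-.08554,.45197],[3.141,0,0]),
([-.338,.027,1.302,0,1.813,1.233],[.6066,-.1859,.5505],[3.1416,0,0]),
([-.150,.219,1.476,0,1.444,1.421],[.7012,-.0804,.3125],[3.1413,-.0022,0]),
([.675,.013,1.784,0,1.343,2.246],[.4467,.3898,.2626],[-3.1403,-.0017,-.0004]),
(s["q"],s["tool_pos"],s["ee_rot"])]
def f(k):
    o=[]
    for q,p,e in D:
        P,r=fk(np.array(q),list(k)+[0,0,0]); o+=list(P-p)+list(.3*(r.inv()*R.from_euler("xyz",e)).as_rotvec())
    return o
k=least_squares(f,[.2,0,.5,.6,.15]).x
print(k,np.abs(np.reshape(f(k),(-1,6))).max(1).round(4)); print(s["q"],s["tool_pos"],s["ee_rot"]);np.save("k.npy",k)
E
```

```text
time: 12.42
tool_pos: [0.683, -0.0937, 0.444]
ee_rot: [-2.832, -0.293, -0.047]
force: [0.3, 0.1, -0.8]
width: 0.0516
[0.08439305 0.02519302 0.43671291 0.62306015 0.12076351] [0.9425 0.9422 0.9424 0.9424 0.9424 0.9425]
[-0.23252494  0.08133332  1.43220037  0.36234176  1.40862641  1.32033168] [ 0.68295072 -0.09373008  0.44398248] [-2.83225878 -0.29261328 -0.04732615]
```

```bash
sed -i 's/q\[5\]-np.pi\/2/q[5]+np.pi\/2/' kin.py
cat > plan.py <<'E'
from kin import *
k=list(np.load("k.npy"))+[0,0,0]
def ik(p,r,seeds=60,rng=np.random.default_rng(0),q0=None):
    best=None
    for i in range(seeds):
        x0=rng.uniform(LO,HI) if (q0 is None or i) else q0
        g=lambda q:np.r_[fk(q,k)[0]-p,.3*(r.inv()*fk(q,k)[1]).as_rotvec()]
        s=least_squares(g,x0,bounds=(LO,HI))
        if s.cost<1e-8 or best is None:
            c=s.cost if s.cost>1e-8 else -1+(0 if q0 is None else .05*np.abs(s.x-q0).max())
            if best is None or c<best[0]: best=(c,s.x)
        if q0 is None and best[0]<0: break
        if q0 is not None and i==0 and best[0]<0: break
    return best
def tool(z,y):
    z=np.array(z,float)/np.linalg.norm(z); y=np.array(y,float); y-=z*(y@z); y/=np.linalg.norm(y)
    return R.from_matrix(np.c_[np.cross(y,z),y,z])
E
python3 - <<'E'
from kin import *
from rig import *
s=read_state()
D=[([-1.22382,.116412,1.442151,0,1.584006,-.0378],[.25336,-.62566,.40413],[-3.14062,0,.38477]),
([-.1603,.14887,1.3298,-.00017,1.6616,1.41136],[.68867,-.08554,.45197],[3.141,0,0]),
([-.338,.027,1.302,0,1.813,1.233],[.6066,-.1859,.5505],[3.1416,0,0]),
([-.150,.219,1.476,0,1.444,1.421],[.7012,-.0804,.3125],[3.1413,-.0022,0]),
([.675,.013,1.784,0,1.343,2.246],[.4467,.3898,.2626],[-3.1403,-.0017,-.0004]),
(s["q"],s["tool_pos"],s["ee_rot"])]
def f(k):
    o=[]
    for q,p,e in D:
        P,r=fk(np.array(q),list(k)+[0,0,0]); o+=list(P-p)+list(.3*(r.inv()*R.from_euler("xyz",e)).as_rotvec())
    return o
k=least_squares(f,[.2,0,.5,.6,.15]).x
print(k,np.abs(np.reshape(f(k),(-1,6))).max(1).round(4));np.save("k.npy",k)
from plan import *
for deg in(0,20,30,40,50,60,-20,-30,-40,-50,-60):
    a=np.radians(deg);d=np.array([np.cos(a),np.sin(a),0])
    g=np.array([.535,.045,.114])
    for sg in(1,-1):
        c,q=ik(g-.167*d,tool(d,[0,0,sg]),25); print(deg,sg,round(c,6),q.round(2))
E
```

```text
[0.08439305 0.02519302 0.43671291 0.62306015 0.12076351] [0.0009 0.0081 0.0165 0.008  0.0162 0.0024]
0 1 0.012927 [ 0.05 -0.6   2.5  -1.14  0.01  1.15]
0 -1 0.007847 [ 0.13 -0.3   2.5   3.43  0.63 -0.23]
20 1 0.013989 [ 0.06 -0.32  2.5   3.17  0.55  2.97]
20 -1 0.039808 [ 2.83  2.19  2.5  -1.09  0.77  1.19]
30 1 0.00256 [-0.42 -0.27  2.5   1.93  1.14 -2.31]
30 -1 0.056093 [-2.83  2.19  2.5   4.28  0.01  2.  ]
40 1 0.09152 [ 2.83  2.19  2.5  -0.06  0.32  2.97]
40 -1 0.00049 [-0.49 -0.25  2.5   1.79  1.3   0.86]
50 1 -1 [-0.53 -0.2   2.47  1.68  1.44 -2.27]
50 -1 -1 [-0.53 -0.2   2.47  1.68  1.44  0.87]
60 1 -1 [-0.54 -0.07  2.35  1.56  1.58 -2.28]
60 -1 -1 [-0.54 -0.07  2.35  1.56  1.58  0.86]
-20 1 0.014915 [ 0.32 -0.64  2.5  -1.14  0.6   1.39]
-20 -1 0.065012 [ 2.83  2.19  2.5  -0.59  0.43  0.58]
-30 1 0.022766 [ 0.23 -0.01  2.5   3.64  1.1  -2.97]
-30 -1 0.015216 [ 0.48 -0.59  2.5  -1.14  0.93 -1.54]
-40 1 0.048231 [ 0.87  0.24  2.4  -1.14  1.84 -2.97]
-40 -1 0.044788 [-2.44  2.19  2.5   1.23  1.29 -1.47]
-50 1 0.010008 [ 0.68 -0.09  2.28 -1.14  1.56  2.19]
-50 -1 0.004196 [ 0.48 -0.08  2.42  4.28  1.41 -0.74]
-60 1 0.036408 [ 0.44  0.24  2.38  4.28  1.53 -2.97]
-60 -1 0.117524 [ 2.83  2.19  2.5   0.54  0.49 -0.69]
```

```bash
python3 -m inch '[0,0,0,-0.15,-0.15,0, 0,0,0,-0.3,-0.3,0, 0,0,0,-0.3,-0.3,0, 0,0,0,-0.3,-0.3,0, 0,0,0,-0.3,-0.3,0]'; python3 go.py 0.683,-0.093,0.32,3.14159,0,0 | tee -a log
cat > kin.py <<'E'
import numpy as np
from scipy.optimize import least_squares
from scipy.spatial.transform import Rotation as R
def fk(q,k):
    h,e,L1,L2,d6,a0,a3,a5=k
    ry=lambda t:R.from_euler("y",t); rz=lambda t:R.from_euler("z",t)
    r=rz(q[0]); p=np.array([0,0,h])+r.apply([a0,e,0]); r=r*ry(q[1]); p=p+r.apply([0,0,L1])
    r=r*ry(q[2]); p=p+r.apply([a3,0,0]); r=r*rz(q[3]); p=p+r.apply([0,0,L2]); r=r*ry(q[4]); p=p+r.apply([a5,0,d6]); r=r*rz(q[5]+np.pi/2)
    return p,r
LO=[-2.83,-.83,.07,-1.14,.01,-2.97];HI=[2.83,2.19,2.5,4.28,3,2.97]
E
sed -i 's/^k=.*/k=np.load("k.npy")/' plan.py
cat > fit.py <<'E'
from kin import *
from rig import *
s=read_state()
D=[([-1.22382,.116412,1.442151,0,1.584006,-.0378],[.25336,-.62566,.40413],[-3.14062,0,.38477]),
([-.1603,.14887,1.3298,-.00017,1.6616,1.41136],[.68867,-.08554,.45197],[3.141,0,0]),
([-.338,.027,1.302,0,1.813,1.233],[.6066,-.1859,.5505],[3.1416,0,0]),
([-.150,.219,1.476,0,1.444,1.421],[.7012,-.0804,.3125],[3.1413,-.0022,0]),
([-.150,.171,1.267,0,1.697,1.421],[.7006,-.0802,.4759],[3.1407,-.0062,0]),
([.675,-.071,1.568,0,1.646,2.246],[.4461,.3896,.4445],[3.1405,.0014,0]),
([.675,.013,1.784,0,1.343,2.246],[.4467,.3898,.2626],[-3.1403,-.0017,-.0004]),
([-.2325249,.0813333,1.4322004,.3623418,1.4086264,1.3203317],[.6829507,-.0937301,.4439825],[-2.8322588,-.2926133,-.0473262]),
(s["q"],s["tool_pos"],s["ee_rot"])]
def f(k):
    o=[]
    for q,p,e in D:
        P,r=fk(np.array(q),k); o+=list(P-p)+list(.3*(r.inv()*R.from_euler("xyz",e)).as_rotvec())
    return np.r_[o,.003*np.array(k[5:])]
k=least_squares(f,[.1,.025,.45,.6,.12,0,0,0]).x
print(k.round(4),np.abs(np.reshape(f(k)[:-3],(-1,6))).max(1).round(4));np.save("k.npy",k)
E
python3 fit.py
```

```text
time: 13.05
tool_pos: [0.6831, -0.0932, 0.4453]
ee_rot: [-3.141, 0.0, -0.0]
force: [-0.3, 0.7, 0.5]
width: 0.0513
t 13.05 p [ 0.6831 -0.0932  0.4453] rpy [-3.141e+00  1.000e-04 -1.000e-04] q [-1.730e-01  1.400e-01  1.350e+00  1.000e-03  1.651e+00  1.398e+00] F [-0.3  0.7  0.5] w 0.0513
0.683,-0.093,0.32,3.14159,0,0 -> [-1.000e-02 -1.000e-02  1.253e+01] [-0.0006  0.0001 -0.0001]
[1.378e-01 2.540e-02 4.599e-01 6.204e-01 1.164e-01 1.000e-04 8.160e-02
 3.000e-04] [0.0001 0.0004 0.0004 0.0002 0.0001 0.0001 0.0002 0.     0.0001]
```

The arm model now fits to 0.4 mm. Next I check reach for the pinch and the bin entry.

```bash
cat > reach.py <<'E'
from plan import *
q0=np.array([-.17,.14,1.35,0,1.65,1.4])
a=np.radians(-30);c,s=np.cos(a),np.sin(a);e=np.array([c,s,-1])/2**.5;n=np.array([c,s,1])/2**.5;b=np.array([-s,c,0])
M=np.array([.5065,-.465,.219])
for deg in(0,15,30,40,50,60,-15,-30,-45,-60):
    f=np.radians(deg);d=np.array([np.cos(f),np.sin(f),0]);g=np.array([.535,.045,.114])
    for sg in(1,-1):
        cc,q=ik(g-.167*d,tool(d,[0,0,sg]),25,q0=q0)
        print("pick",deg,sg,round(cc,5),q.round(2))
        if cc>1e-5: continue
        for nm,L in(("X",(1,0)),("Y",(0,1)),("-Y",(0,-1))):
          for fl in(1,-1):
            Z=fl*n; Y2=np.cross(Z,e)            # board: L->e, Z->fl*n, Zx L -> Y2
            lx=L[0]*np.cos(f)+L[1]*np.sin(f); ly=-L[1]*np.cos(f)+L[0]*np.sin(f)
            t=lx*e+ly*Y2
            if lx<.4: continue
            c2,qq=ik(M-.167*t,tool(t,sg*Z),25,q0=q)
            if c2<1e-5: print("    bin",nm,fl,round(c2,3),qq.round(2))
E
python3 reach.py
```

```text
pick 0 1 0.00972 [ 0.04 -0.59  2.5  -1.14  0.01  1.15]
pick 0 -1 0.00192 [ 0.1  -0.18  2.5   3.31  0.77 -0.13]
pick 15 1 0.00148 [-0.2  -0.18  2.5   2.48  0.87 -2.68]
pick 15 -1 0.00148 [-0.2  -0.18  2.5   2.48  0.87  0.47]
pick 30 1 7e-05 [-0.41 -0.2   2.5   2.03  1.12 -2.41]
pick 30 -1 7e-05 [-0.41 -0.2   2.5   2.03  1.12  0.73]
pick 40 1 -0.81225 [-0.48 -0.12  2.44  1.84  1.29 -2.35]
    bin X 1 -0.94 [-1.13  0.07  1.74  1.02  1.37 -1.15]
    bin X -1 -0.857 [-0.51 -0.15  1.95 -1.01  0.87 -2.33]
    bin Y -1 -0.785 [-1.16  0.17  1.67  1.09  1.53  1.94]
pick 40 -1 -0.90782 [-0.48 -0.12  2.44  1.84  1.29  0.79]
    bin X 1 -0.94 [-1.13  0.07  1.74  1.02  1.37  1.99]
    bin X -1 -0.857 [-0.51 -0.15  1.95 -1.01  0.87  0.81]
    bin Y -1 -0.901 [-1.16  0.17  1.67  1.09  1.53 -1.2 ]
pick 50 1 -0.8134 [-0.52 -0.01  2.33  1.69  1.44 -2.33]
    bin X 1 -0.943 [-1.16  0.17  1.67  1.09  1.53 -1.2 ]
    bin Y 1 -0.843 [-0.51 -0.15  1.95 -1.01  0.87  0.81]
    bin Y -1 -0.784 [-1.13  0.07  1.74  1.02  1.37  1.99]
pick 50 -1 -0.91529 [-0.52 -0.01  2.33  1.69  1.44  0.81]
    bin X 1 -0.943 [-1
[... 365 characters left out ...]
  1.2   2.06]
pick 60 -1 -0.92164 [-0.53  0.09  2.23  1.57  1.57  0.82]
    bin X 1 -0.946 [-1.17  0.28  1.59  1.15  1.69  1.91]
    bin Y 1 -0.83 [-0.59 -0.21  1.97 -0.76  0.73 -2.58]
    bin Y -1 -0.905 [-1.1  -0.03  1.81  0.94  1.2  -1.08]
pick -15 1 0.0128 [ 0.19 -0.63  2.5  -1.14  0.33  1.28]
pick -15 -1 0.00045 [ 0.35 -0.19  2.5   3.97  0.94 -0.58]
pick -30 1 0.01623 [ 0.42 -0.61  2.5  -1.14  0.81  1.54]
pick -30 -1 0.02627 [-0.01 -0.57  2.5   0.27  0.01  2.97]
pick -45 1 0.01241 [ 0.68 -0.02  2.22 -1.14  1.48  2.15]
pick -45 -1 0.0447 [-0.04 -0.55  2.5   0.32  0.01  2.97]
pick -60 1 0.00642 [ 0.65  0.18  2.07 -1.14  1.68  2.29]
pick -60 -1 0.06912 [-0.08 -0.53  2.5   0.38  0.01  2.97]
```

Pinching at about 45° (tool level, pointing +x/+y) is reachable, and from there the bin entry stays in the same arm branch. Now I press on the board.

```bash
python3 -m inch '[0,0,5,0,0,0, 0,0,10,0,0,0, 0,0,13,0,0,0, 0,0,13.6,0,0,0, 0,0,13.6,0,0,0, 0,0,13.6,0,0,0]'
python3 -m inch '[0,0,0.2,0,0,0, 0,0,0.4,0,0,0, 0,0,0.4,0,0,0]'
python3 -m inch '[0,0,0.1,0,0,0, 0,0,0.1,0,0,0]'
```

```text
time: 13.8
tool_pos: [0.6833, -0.0934, 0.3117]
ee_rot: [3.141, -0.002, -0.0]
force: [-0.1, 0.1, 0.3]
width: 0.0511
time: 14.18
tool_pos: [0.6831, -0.0933, 0.3056]
ee_rot: [-3.142, 0.0, -0.0]
force: [-0.1, -0.3, -0.2]
width: 0.0512
time: 14.42
tool_pos: [0.6831, -0.0933, 0.3046]
ee_rot: [-3.142, 0.0, -0.0]
force: [0.3, 0.0, 0.1]
width: 0.0512
```

```bash
python3 -m inch '[0,0,0.1,0,0,0, 0,0,0.1,0,0,0]'
python3 -m inch '[0,0,0.1,0,0,0, 0,0,0.1,0,0,0]'
```

```text
time: 14.68
tool_pos: [0.6831, -0.0933, 0.3044]
ee_rot: [3.142, -0.001, -0.0]
force: [-1.0, 0.3, 5.4]
width: 0.0508
time: 14.92
tool_pos: [0.6831, -0.0933, 0.3044]
ee_rot: [3.141, -0.001, -0.0]
force: [-4.2, 0.4, 12.2]
width: 0.051
```

```bash
python3 -m inch '[0.2,-0.1,0.05,0,0,0, 0.5,-0.3,0.05,0,0,0, 0.8,-0.7,0.05,0,0,0, 1.1,-1.2,0.05,0,0,0, 1.2,-1.8,0.05,0,0,0, 1.2,-2.4,0.05,0,0,0, 1.2,-3,0.05,0,0,0, 1.2,-3.6,0.05,0,0,0, 1.2,-4.2,0.05,0,0,0, 1.2,-4.7,0.05,0,0,0, 1.2,-5,0.05,0,0,0, 1.2,-5,0.05,0,0,0]'
python3 - <<'E'
from h import *
from rig import *
c=camera("wrist");np.savez("w3.npz",**c);cv2.imwrite("pics/w3.png",c["pixels"][:,:,::-1])
hsv=cv2.cvtColor(c["pixels"],cv2.COLOR_RGB2HSV);m=cv2.inRange(hsv,(8,110,60),(20,190,255))
for k in sorted(cv2.findContours(m,cv2.RETR_EXTERNAL,cv2.CHAIN_APPROX_NONE)[0],key=cv2.contourArea)[-2:]:
    r=cv2.minAreaRect(k);P=np.array([ray(c,u,v,.118)[:2] for u,v in k[:,0]]);print(cv2.contourArea(k),r,P.min(0).round(4),P.max(0).round(4))
E
```

```text
time: 16.42
tool_pos: [0.6954, -0.0434, 0.3043]
ee_rot: [3.141, -0.003, -0.0]
force: [-0.2, -1.8, 12.9]
width: 0.051
12840.5 ((490.45599365234375, 68.04743957519531), (234.3006591796875, 58.771358489990234), 1.2319773435592651) [ 0.7822 -0.152 ] [ 0.8038 -0.0654]
47926.0 ((314.5864562988281, 275.7772216796875), (298.36871337890625, 214.3684539794922), 2.4470489025115967) [ 0.6585 -0.105 ] [0.7582 0.0181]
```

View pics/w3.png

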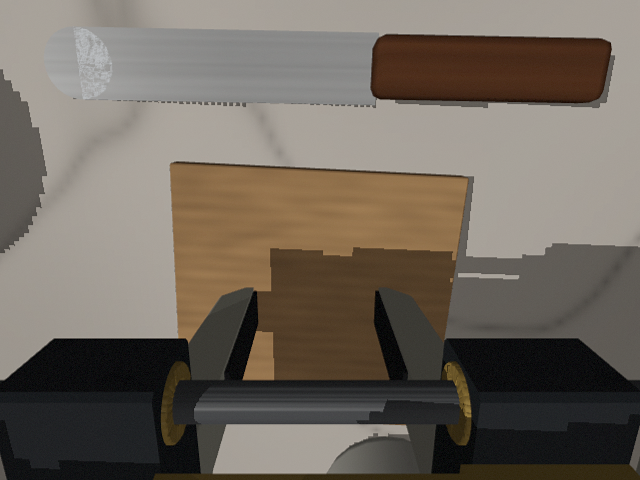

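The board follows the fingers exactly. Its back corners are at (172,162) and (470,177), still square, with the knife well clear. I'll continue the drag.

```bash
python3 -m inch '[0,-0.3,0,0,0,0, 0,-0.9,0,0,0,0, 0,-1.5,0,0,0,0, 0,-2.2,0,0,0,0, 0,-2.9,0,0,0,0, 0,-3.6,0,0,0,0, 0,-4.3,0,0,0,0, 0,-5,0,0,0,0, 0,-5.7,0,0,0,0, -0.2,-6.3,0,0,0,0, -0.5,-6.8,0,0,0,0, -0.9,-7.1,0,0,0,0]'
python3 -m inch '[-0.6,-0.2,0,0,0,0, -1.3,-0.6,0,0,0,0, -2,-1,0,0,0,0, -2.7,-1.4,0,0,0,0, -3.4,-1.7,0,0,0,0, -4,-1.7,0,0,0,0, -4.6,-1.7,0,0,0,0, -5.2,-1.7,0,0,0,0, -5.8,-1.7,0,0,0,0, -6.4,-1.7,0,0,0,0, -6.8,-1.7,0,0,0,0, -6.8,-1.7,0,0,0,0]'
python3 - <<'E'
from h import *
from rig import *
c=camera("wrist");s=camera("scene");np.savez("w4.npz",**c);np.savez("s4.npz",**s)
for n,c in(("w",c),("s",s)):
    hsv=cv2.cvtColor(c["pixels"],cv2.COLOR_RGB2HSV);m=cv2.inRange(hsv,(8,110,60),(20,190,255))
    for k in sorted(cv2.findContours(m,cv2.RETR_EXTERNAL,cv2.CHAIN_APPROX_NONE)[0],key=cv2.contourArea)[-2:]:
        P=np.array([ray(c,u,v,.118)[:2] for u,v in k[:,0]]);print(n,cv2.contourArea(k),P.min(0).round(4),P.max(0).round(4))
E
```

```text
time: 17.98
tool_pos: [0.6866, 0.0276, 0.3043]
ee_rot: [3.141, -0.004, -0.0]
force: [4.5, -2.2, 11.5]
width: 0.0509
time: 19.48
tool_pos: [0.6184, 0.0447, 0.3043]
ee_rot: [-3.142, -0.004, -0.0]
force: [-0.8, -0.1, 13.0]
width: 0.0514
w 116.0 [0.5454 0.1099] [0.5729 0.1192]
w 47968.5 [ 0.5816 -0.0167] [0.6812 0.1065]
s 905.5 [ 0.5579 -0.013 ] [0.6844 0.1087]
s 1424.0 [0.7406 0.5714] [0.8572 0.8343]
```

```bash
python3 -m inch '[-0.3,0,0,0,0,0, -0.9,0,0,0,0,0, -1.5,0,0,0,0,0, -2.1,0,0,0,0,0, -2.7,0,0,0,0,0, -3.3,0,0,0,0,0, -3.8,0,0,0,0,0, -4.1,0,0,0,0,0, -4.2,0,0,0,0,0, -4.2,0,0,0,0,0]'
python3 -m inch '[0,0,-0.3,0,0,0, 0,0,-1,0,0,0, 0,0,-4,0,0,0, 0,0,-9,0,0,0, 0,0,-15,0,0,0, 0,0,-15,0,0,0, 0,0,-15,0,0,0, 0,0,-15,0,0,0]' 1
python3 - <<'E'
from h import *
from rig import *
c=camera("wrist");s=camera("scene");np.savez("w5.npz",**c);np.savez("s5.npz",**s)
for n,c in(("w",c),("s",s)):
    hsv=cv2.cvtColor(c["pixels"],cv2.COLOR_RGB2HSV);m=cv2.inRange(hsv,(8,110,60),(20,190,255))
    for k in sorted(cv2.findContours(m,cv2.RETR_EXTERNAL,cv2.CHAIN_APPROX_NONE)[0],key=cv2.contourArea)[-2:]:
        P=np.array([ray(c,u,v,.118)[:2] for u,v in k[:,0]]);print(n,cv2.contourArea(k),P.min(0).round(4),P.max(0).round(4),cv2.minAreaRect(P.astype(np.float32)))
a=load("w5.npz")["pixels"];b=load("s5.npz")["pixels"]
b=cv2.resize(b[215:325,210:400],(500,290),interpolation=cv2.INTER_CUBIC)
im=np.zeros((480+110,640,3),np.uint8);im[:300]=a[80:380];im[300:590,:500]=b;cv2.imwrite("pics/w5.png",im[:,:,::-1])
E
python3 go.py
```

```text
time: 20.82
tool_pos: [0.5766, 0.0447, 0.3043]
ee_rot: [-3.141, -0.004, -0.0]
force: [2.7, 0.1, 12.2]
width: 0.0513
time: 21.82
tool_pos: [0.5761, 0.0447, 0.4506]
ee_rot: [3.142, 0.002, -0.0]
force: [-0.7, -0.1, 1.0]
width: 0.093
w 115.0 [ 0.4193 -0.1941] [ 0.4477 -0.1602] ((0.4340243637561798, -0.1789519041776657), (0.038188181817531586, 0.017794637009501457), 53.121273040771484)
w 22844.5 [ 0.5154 -0.0165] [0.6396 0.1082] ((0.5773273706436157, 0.04573911055922508), (0.11935250461101532, 0.11950778216123581), 86.97089385986328)
s 1055.0 [ 0.5186 -0.0122] [0.6427 0.1091] ((0.580446183681488, 0.047959860414266586), (0.1179463192820549, 0.12074191868305206), 87.5374984741211)
s 1421.0 [0.7406 0.5714] [0.8572 0.8343] ((0.8140394687652588, 0.7103214263916016), (0.06134200841188431, 0.2834177017211914), 27.886978149414062)
t 21.93 p [0.5762 0.0447 0.451 ] rpy [ 3.1415e+00  1.9000e-03 -2.0000e-04] q [ 0.033 -0.103  1.588  0.     1.659  1.604] F [ 0.9  0.5 -0.7] w 0.093
```

View pics/w5.png

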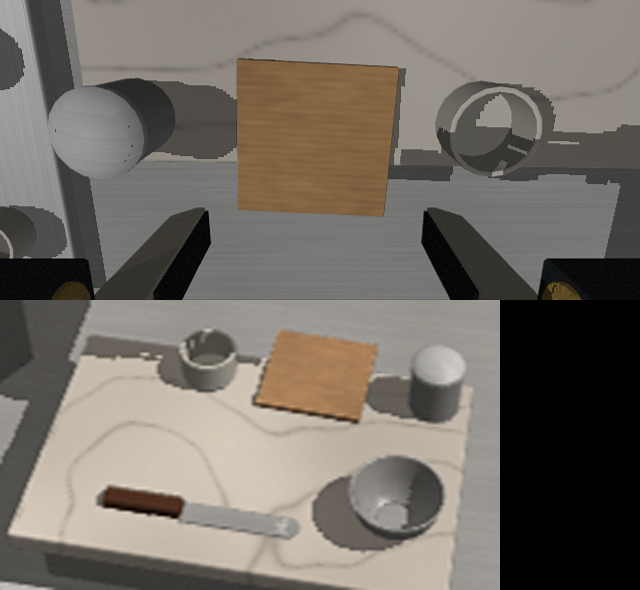

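Wrist view: the board's front edge runs (237,290) to (384,296) in full-image rows. The slab edge is at rows 240–245, so about 40 mm overhangs, a third. The dredger and the ramekin are untouched. Now I simulate the pinch path.

```bash
cat > path.py <<'E'
from plan import *
from scipy.spatial.transform import Slerp
def walk(q,wps,step=.02):
    """continue IK along straight/slerp segments; report q at the ends and worst misfit/limit margin"""
    p,r=fk(q,k)
    for P,Rr in wps:
        N=max(2,int(np.linalg.norm(P-p)/step),int((r.inv()*Rr).magnitude()/.1));S=Slerp([0,1],R.concatenate([r,Rr]));worst=9;bad=0;jump=0
        for t in np.linspace(0,1,N+1)[1:]:
            c,q2=ik(p+(P-p)*t,S(t),1,q0=q); bad=max(bad,c); jump=max(jump,np.abs(q2-q).max()); q=q2; worst=min(worst,(q-LO).min(),(np.array(HI)-q).min())
        print("to",np.round(P,3),Rr.as_euler("xyz").round(3),"misfit",round(bad,6),"jump",round(jump,2),"margin",round(worst,3),"q",q.round(2)); p,r=P,Rr
    return q
E
python3 - <<'E'
from path import *
from h import *
c=load("w5.npz");print("edge",ray(c,200,240,.11),ray(c,430,245,.11))
q=np.array([.033,-.103,1.588,0,1.659,1.604])
d=lambda a:np.array([np.cos(a),np.sin(a),0])
for deg in(42,47):
  D=d(np.radians(deg));T=tool(D,[0,0,-1]);g=np.array([.531,.048,.114]);G=g-.167*D
  for off in(-.065*D,np.array([0,-.1,0])):
    up=G+off; print(deg); walk(q,[(up+[.02,-.03,.32],T),(up+[0,0,.1],T),(up,T),(G,T),(G+[-.02,-.02,.02],T),(G+[-.02,-.02,.25],T)])
E
```

```text
edge [0.56005044 0.13760628 0.11      ] [ 0.55577363 -0.04801084  0.11      ]
42
to [ 0.379 -0.137  0.434] [-1.571  0.    -0.838] misfit 0 jump 0.1 margin 0.235 q [-0.71 -0.6   2.17  1.57  1.44  1.57]
to [ 0.359 -0.107  0.214] [-1.571  0.    -0.838] misfit 0 jump 0.05 margin 0.043 q [-0.68 -0.44  2.46  1.64  1.42  1.12]
to [ 0.359 -0.107  0.114] [-1.571  0.    -0.838] misfit 0 jump 0.06 margin 0.024 q [-0.67 -0.17  2.47  1.68  1.45  0.83]
to [ 0.407 -0.064  0.114] [-1.571  0.    -0.838] misfit 0 jump 0.06 margin 0.038 q [-0.49 -0.11  2.43  1.81  1.32  0.79]
to [ 0.387 -0.084  0.134] [-1.571  0.    -0.838] misfit 0 jump 0.04 margin 0.05 q [-0.57 -0.19  2.45  1.74  1.36  0.87]
to [ 0.387 -0.084  0.364] [-1.571  0.    -0.838] misfit 0 jump 0.06 margin 0.051 q [-0.57 -0.62  2.3   1.6   1.3   1.46]
42
to [ 0.427 -0.194  0.434] [-1.571  0.    -0.838] misfit 0 jump 0.1 margin 0.434 q [-0.73 -0.4   2.04  1.58  1.47  1.5 ]
to [ 0.407 -0.164  0.214] [-1.571  0.    -0.838] misfit 0 jump 0.05 margin 0.198 q [-0.71 -0.22  2.3   1.63  1.46  1.06]
to [ 0.407 -0.164  0.114] [-1.571  0.    -0.838] mi
[... 1183 characters left out ...]
] [-1.571  0.    -0.75 ] misfit 0 jump 0.1 margin 0.492 q [-0.74 -0.33  2.    1.57  1.56  1.48]
to [ 0.417 -0.174  0.214] [-1.571  0.    -0.75 ] misfit 0 jump 0.04 margin 0.251 q [-0.71 -0.16  2.25  1.59  1.54  1.05]
to [ 0.417 -0.174  0.114] [-1.571  0.    -0.75 ] misfit 0 jump 0.05 margin 0.236 q [-0.71  0.06  2.26  1.6   1.54  0.82]
to [ 0.417 -0.074  0.114] [-1.571  0.    -0.75 ] misfit 0 jump 0.05 margin 0.123 q [-0.51 -0.05  2.38  1.74  1.4   0.8 ]
to [ 0.397 -0.094  0.134] [-1.571  0.    -0.75 ] misfit 0 jump 0.04 margin 0.103 q [-0.58 -0.13  2.4   1.68  1.44  0.87]
to [ 0.397 -0.094  0.364] [-1.571  0.    -0.75 ] misfit 0 jump 0.06 margin 0.104 q [-0.58 -0.55  2.26  1.59  1.41  1.43]
```

```bash
python3 go.py 0.433,-0.2,0.434,-1.5708,0,-0.7854
```

```text
t 21.93 p [0.5762 0.0447 0.451 ] rpy [ 3.1415e+00  1.9000e-03 -2.0000e-04] q [ 0.033 -0.103  1.588  0.     1.659  1.604] F [ 0.9  0.5 -0.7] w 0.093
0.433,-0.2,0.434,-1.5708,0,-0.7854 -> [-14.31  24.48   1.72] [1.483  0.6153 0.6125]
```

```bash
python3 -m inch '[-7,12,-3,0,0,0, -14,24,-3,0,0,0, -14,24.5,-2,0.148,0.0615,0.0612, -14.3,24.5,0,0.297,0.123,0.1225, -14.3,24.5,1,0.445,0.185,0.184, -14.3,24.5,1.7,0.593,0.246,0.245, -14.3,24.5,1.7,0.742,0.308,0.306, -14.3,24.5,1.7,0.89,0.369,0.3675, -14.3,24.5,1.7,1.038,0.431,0.429, -14.3,24.5,1.7,1.186,0.492,0.49, -14.3,24.5,1.7,1.335,0.554,0.551, -14.3,24.5,1.7,1.483,0.6153,0.6125]' 1
python3 go.py 0.433,-0.2,0.434,-1.5708,0,-0.7854
```

```text
time: 23.42
tool_pos: [0.433, -0.2005, 0.4346]
ee_rot: [-1.565, 0.002, -0.788]
force: [-0.1, 0.4, 0.7]
width: 0.0929
t 23.43 p [ 0.433  -0.2005  0.4346] rpy [-1.5648  0.0021 -0.7879] q [-0.735 -0.359  2.016  1.581  1.519  1.487] F [-0.1  0.4  0.7] w 0.0929
0.433,-0.2,0.434,-1.5708,0,-0.7854 -> [-0.03  0.06  0.04] [-0.006  -0.0025 -0.0021]
```

```bash
python3 -m inch '[-1,5,0.2,0,0,0, -2,10,0.4,0,0,0, -3.5,15,0.7,0,0,0, -3.5,20,0.7,0,0,0, -3.5,25,0.7,0,0,0, -3.5,29,0.7,0,0,0, -3.5,31.5,0.7,0,0,0, -3.5,32.1,0.7,0,0,0, -3.5,32.1,0.7,0,0,0, -3.5,32.1,0.7,0,0,0]' 1
python3 go.py 0.413,-0.07,0.114,-1.5708,0,-0.7854
```

```text
time: 24.68
tool_pos: [0.4141, -0.1707, 0.1153]
ee_rot: [-1.569, -0.003, -0.785]
force: [0.5, -0.3, 0.5]
width: 0.0929
t 24.68 p [ 0.4141 -0.1707  0.1153] rpy [-1.5692 -0.0029 -0.7855] q [-0.712  0.038  2.281  1.622  1.518  0.818] F [ 0.5 -0.3  0.5] w 0.0929
0.413,-0.07,0.114,-1.5708,0,-0.7854 -> [-7.2   0.12  7.05] [-0.0016 -0.0001  0.0029]
```

```bash
python3 -m inch '[-1,0.1,1,0,0,0, -2.2,0.1,2.2,0,0,0, -3.4,0.1,3.4,0,0,0, -4.6,0.1,4.6,0,0,0, -5.8,0.1,5.7,0,0,0, -6.7,0.1,6.5,0,0,0, -7.2,0.1,7,0,0,0, -7.2,0.1,7,0,0,0, -7.2,0.1,7,0,0,0]' 1
python3 go.py 0.413,-0.07,0.1143,-1.5708,0,-0.7854
python3 - <<'E'
from h import *
from rig import *
c=camera("wrist");s=camera("scene");np.savez("s6.npz",**s)
b=cv2.resize(s["pixels"][190:300,230:390],(640,440),interpolation=cv2.INTER_CUBIC);a=cv2.resize(c["pixels"],(200,150));b[290:,440:]=a
cv2.imwrite("pics/s6.png",b[:,:,::-1]);cv2.imwrite("pics/w6.png",c["pixels"][:,:,::-1])
E
```

```text
time: 25.8
tool_pos: [0.4126, -0.0704, 0.1133]
ee_rot: [-1.569, -0.001, -0.786]
force: [0.4, 0.0, 0.8]
width: 0.0931
t 25.8 p [ 0.4126 -0.0704  0.1133] rpy [-1.5694e+00 -1.5000e-03 -7.8570e-01] q [-0.503 -0.076  2.398  1.768  1.366  0.798] F [0.4 0.  0.8] w 0.0931
0.413,-0.07,0.1143,-1.5708,0,-0.7854 -> [ 0.   -0.1   0.06] [-0.0014 -0.0003  0.0015]
```

View pics/s6.png

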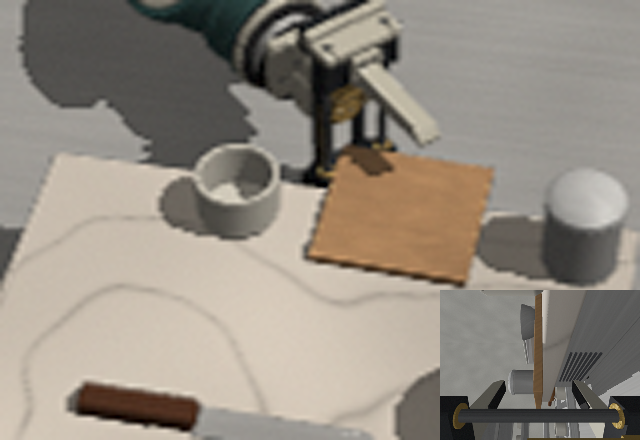

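The upper finger hovers over the overhang at (400,110), and the board edge-on sits midway between the jaws in the wrist inset. Now I pinch and lift a little.

```bash
python3 -m inch '[0,-0.1,0,0,0,0, 0,-0.1,0,0,0,0, 0,-0.1,0,0,0,0, 0,-0.1,0,0,0,0, 0,-0.1,0,0,0,0, 0,-0.1,0,0,0,0, 0,-0.1,0,0,0,0, 0,-0.1,0,0,0,0]' 0
python3 go.py
```

```text
time: 26.9
tool_pos: [0.4125, -0.0701, 0.1142]
ee_rot: [-1.569, -0.001, -0.785]
force: [0.7, 0.3, -0.4]
width: 0.0178
t 26.9 p [ 0.4125 -0.0701  0.1142] rpy [-1.5694e+00 -1.3000e-03 -7.8540e-01] q [-0.502 -0.079  2.398  1.767  1.366  0.8  ] F [ 0.7  0.3 -0.4] w 0.0178
```

```bash
python3 -m inch '[0,0,0,0,0,0, 0,0,0,0,0,0, 0,0,0,0,0,0, 0,0,0,0,0,0]' 0
python3 -m inch '[0,-0.3,0,0,0,0, 0,-0.8,0,0,0,0, 0,-1.6,0,0,0,0, 0,-3,0,0,0,0, 0,-5,0,0,0,0, 0,-8,0,0,0,0, 0,-11,0,0,0,0, 0,-11,0,0,0,0]'
python3 go.py
```

```text
time: 27.4
tool_pos: [0.4124, -0.0701, 0.1142]
ee_rot: [-1.57, -0.001, -0.785]
force: [0.0, -0.0, -0.6]
width: 0.0074
time: 28.4
tool_pos: [0.4124, -0.0702, 0.2267]
ee_rot: [-1.568, -0.006, -0.785]
force: [-0.5, -0.5, -1.2]
width: 0.0082
t 28.4 p [ 0.4124 -0.0702  0.2267] rpy [-1.5678 -0.0059 -0.7854] q [-0.503 -0.359  2.377  1.699  1.318  1.101] F [-0.5 -0.5 -1.2] w 0.0082
```

The board is held (8.2 mm opening) and lifted. Next I check how it sits in the hand and plan the bin path.

```bash
cat > bin.py <<'E'
from path import *
from rig import *
def rz(a):return R.from_euler("z",a)
Rb0=rz(-.05);c0=np.array([.577,.0455,.1143]);Rt0=R.from_euler("xyz",[-1.5694,-.0013,-.7854]);t0=np.array([.4125,-.0701,.1142])
Rbt=Rb0.inv()*Rt0; tb=Rb0.inv().apply(t0-c0)   # tool in board frame
a=-.54;c,s=np.cos(a),np.sin(a);e=np.array([c,s,-1])/2**.5;n=np.array([c,s,1])/2**.5;b=np.array([-s,c,0]);M=np.array([.508,-.465,.219])
RB=R.from_matrix(np.c_[e,b,n])
def pose(depth,down=.025,turn=0,lat=0):
    """TCP pose with grasp edge: board centre depth along e, down the slope, turned in plane about the grasp point"""
    C=M+depth*e-down*n+lat*b; g=tb+Rbt.apply([0,0,.167]); G=C+RB.apply(g); Rq=RB*rz(turn); Cq=G-Rq.apply(g)
    return Cq+Rq.apply(tb),Rq*Rbt,Cq,Rq
E
python3 - <<'E'
from bin import *
from h import *
s=camera("scene");st=read_state();hsv=cv2.cvtColor(s["pixels"],cv2.COLOR_RGB2HSV);m=cv2.inRange(hsv,(8,110,60),(20,190,255))[:, :400]
k2=max(cv2.findContours(m,cv2.RETR_EXTERNAL,cv2.CHAIN_APPROX_NONE)[0],key=cv2.contourArea)
P=np.array([ray(s,u,v,st["tool_pos"][2]+.004)[:2] for u,v in k2[:,0]],np.float32);print("seen",cv2.minAreaRect(P))
Rt=R.from_euler("xyz",st["ee_rot"]);Rb=Rt*Rbt.inv();print("expected",st["tool_pos"]-Rb.apply(tb),Rb.as_euler("xyz"))
print("tool in board",tb.round(4))
H=pose(-.15)
wps=[(st["tool_pos"]+[0,-.03,.25],Rt),(H[0]+[-.05,.06,.12],H[1]),H[:2],pose(-.07)[:2],pose(.04)[:2],pose(.065,turn=-.26)[:2]]
walk(st["q"],wps)
T=pose(.065,turn=-.26)
print("board centre",T[2],"corner lateral",[(T[2]+T[3].apply([x,y,0])-M).dot(b).round(3) for x in(-.06,.06) for y in(-.06,.06)],"depth",[(T[2]+T[3].apply([x,y,0])-M).dot(e).round(3) for x in(-.06,.06) for y in(-.06,.06)])
for P,r in wps[-3:]:
    print("body depth max",max((P+r.apply([x,y,.102])-M).dot(e).round(3) for x in(-.0375,.0375) for y in(-.094,.094)))
E
```

```text
seen ((0.5769039392471313, 0.046522848308086395), (0.12038461118936539, 0.12415122985839844), 87.1923599243164)
expected [0.5766518  0.04553155 0.22544602] [-0.00132609 -0.00236798 -0.05001526]
tool in board [-1.585e-01 -1.237e-01 -1.000e-04]
to [ 0.412 -0.1    0.475] [-1.569 -0.004 -0.785] misfit 0 jump 0.05 margin 0.136 q [-0.57 -0.57  2.09  1.56  1.36  1.62]
to [ 0.192 -0.39   0.539] [-2.16   0.551 -1.447] misfit 0 jump 0.06 margin 0.218 q [-1.4  -0.4   1.79  1.11  1.91  2.24]
to [ 0.242 -0.45   0.419] [-2.16   0.551 -1.447] misfit 0 jump 0.03 margin 0.453 q [-1.33 -0.22  1.84  1.06  1.74  2.06]
to [ 0.291 -0.479  0.363] [-2.16   0.551 -1.447] misfit 0 jump 0.04 margin 0.656 q [-1.25 -0.09  1.81  1.06  1.62  2.  ]
to [ 0.357 -0.519  0.285] [-2.16   0.551 -1.447] misfit 0 jump 0.04 margin 0.696 q [-1.17  0.11  1.75  1.08  1.49  1.92]
to [ 0.372 -0.489  0.287] [-2.267  0.394 -1.68 ] misfit 0 jump 0.14 margin 0.67 q [-1.11  0.01  1.83  0.98  1.21  2.  ]
board centre [ 0.52514609 -0.48920274  0.15649481] corner lateral [np.float64(-0.055), np.float64(0.061), np.float64(-0.085), np.float64(0.031)] depth [np.float64(-0.01), np.float64(0.021), np.float64(0.106), np.float64(0.137)]
body depth max -0.132
body depth max -0.022
body depth max -0.015
```

```bash
python3 - <<'E'
from bin import *
from h import *
s=load("scene0.npz")
print("cup base",ray(s,173,157,0),"top?",[ray(s,171,127,z).round(3) for z in(.08,.1,.12)])
for d,t in((-.15,0),(-.07,0),(.04,0),(.07,-.26)):
    p=pose(d,turn=t);print(d,"TCP",p[0].round(3),"wrist",(p[0]-p[1].apply([0,0,.116])).round(3),"cam depth",(p[0]+p[1].apply([.08,0,.05])-M).dot(e).round(3))
E
python3 go.py 0.412,-0.1,0.475 0.192,-0.39,0.539,-2.160,0.551,-1.447
```

```text
cup base [ 0.10556111 -0.66418277  0.        ] top? [array([ 0.015, -0.69 ,  0.08 ]), array([ 0.043, -0.674,  0.1  ]), array([ 0.071, -0.659,  0.12 ])]
-0.15 TCP [ 0.242 -0.45   0.419] wrist [ 0.151 -0.495  0.474] cam depth -0.216
-0.07 TCP [ 0.291 -0.479  0.363] wrist [ 0.199 -0.524  0.418] cam depth -0.136
0.04 TCP [ 0.357 -0.519  0.285] wrist [ 0.266 -0.564  0.34 ] cam depth -0.026
0.07 TCP [ 0.375 -0.491  0.284] wrist [ 0.284 -0.51   0.352] cam depth -0.031
t 28.45 p [ 0.4122 -0.0701  0.2251] rpy [-1.5688 -0.0039 -0.7854] q [-0.503 -0.356  2.378  1.699  1.318  1.1  ] F [ 0.8  0.9 -0.7] w 0.0079
0.412,-0.1,0.475 -> [  2.2  -24.98  -2.08] [0. 0. 0.]
0.192,-0.39,0.539,-2.160,0.551,-1.447 -> [  7.18 -31.43 -38.13] [-0.3752  0.465   0.7015]
```

```bash
python3 -m inch '[0.4,-4,-0.4,0,0,0, 0.8,-9,-0.8,0,0,0, 1.3,-14,-1.2,0,0,0, 1.7,-19,-1.6,0,0,0, 2.1,-23,-2,0,0,0, 2.2,-25,-2.1,0,0,0, 2.5,-25.5,-4,-0.02,0.025,0.035, 3.1,-26.4,-8.7,-0.07,0.086,0.13, 3.7,-27.3,-13.4,-0.12,0.147,0.222, 4.3,-28.1,-18.1,-0.167,0.207,0.312, 4.9,-29,-22.8,-0.215,0.267,0.403, 5.5,-29.8,-27.5,-0.263,0.327,0.493]'
python3 go.py 0.192,-0.39,0.539,-2.160,0.551,-1.447
```

```text
time: 29.95
tool_pos: [0.2551, -0.305, 0.5205]
ee_rot: [-1.935, 0.435, -1.204]
force: [0.0, -0.6, -1.3]
width: 0.0078
t 29.95 p [ 0.2551 -0.305   0.5205] rpy [-1.9347  0.4348 -1.2038] q [-1.218 -0.529  1.931  1.268  1.787  2.138] F [ 0.  -0.6 -1.3] w 0.0078
0.192,-0.39,0.539,-2.160,0.551,-1.447 -> [ 4.37 -0.62 -9.8 ] [-0.109   0.1374  0.2011]
```

```bash
python3 -m inch '[1.5,-0.2,-3.3,-0.036,0.046,0.067, 3,-0.4,-6.6,-0.072,0.092,0.134, 4.1,-0.6,-9.2,-0.1,0.13,0.19, 4.4,-0.6,-9.8,-0.109,0.1374,0.201, 4.4,-0.6,-9.8,-0.109,0.1374,0.201, 4.4,-0.6,-9.8,-0.109,0.1374,0.201]'
python3 - <<'E'
from bin import *
from h import *
s=camera("scene");st=read_state();Rt=R.from_euler("xyz",st["ee_rot"]);Rb=Rt*Rbt.inv();C=st["tool_pos"]-Rb.apply(tb)
print("board should be",C.round(4),[proj(s,C+Rb.apply([x,y,0])).round(1).tolist() for x,y in((-.06,-.06),(.06,-.06),(.06,.06),(-.06,.06))])
hsv=cv2.cvtColor(s["pixels"],cv2.COLOR_RGB2HSV);m=cv2.inRange(hsv,(6,90,40),(22,210,255))[:300,:400]
k2=max(cv2.findContours(m,cv2.RETR_EXTERNAL,cv2.CHAIN_APPROX_NONE)[0],key=cv2.contourArea);print("seen",cv2.contourArea(k2),cv2.boxPoints(cv2.minAreaRect(k2)))
E
python3 - <<'E'
from bin import *
import subprocess
a=[]
for d,t in((-.15,0),(-.07,0),(0.0,0),(.03,0),(.07,-.26)):
    p=pose(d,turn=t);a.append(",".join("%.4f"%v for v in [*p[0],*p[1].as_euler("xyz")]))
print(subprocess.run(["python3","go.py",*a],capture_output=True,text=True).stdout)
E
```

```text
time: 30.7
tool_pos: [0.1937, -0.3883, 0.5396]
ee_rot: [-2.155, 0.548, -1.441]
force: [-0.4, 0.3, -0.9]
width: 0.0076
board should be [ 0.3538 -0.3397  0.4283] [[210.4, 76.8], [193.5, 112.8], [219.8, 127.2], [237.7, 90.0]]
seen 3327.5 [[108.04541   78.11432 ]
 [128.76752   30.099663]
 [243.8483    79.76611 ]
 [223.12619  127.78077 ]]
t 30.75 p [ 0.1937 -0.3883  0.5398] rpy [-2.1552  0.5472 -1.4411] q [-1.398 -0.402  1.788  1.113  1.91   2.234] F [-0.8  0.3 -2.3] w 0.008
0.2421,-0.4498,0.4194,-2.1599,0.5509,-1.4465 -> [12.01  3.44  7.08] [-0.0019  0.0018  0.0056]
0.2906,-0.4789,0.3628,-2.1599,0.5509,-1.4465 -> [17.96  3.5  12.44] [-0.0019  0.0018  0.0056]
0.3331,-0.5043,0.3133,-2.1599,0.5509,-1.4465 -> [23.15  3.55 17.13] [-0.0019  0.0018  0.0056]
0.3512,-0.5152,0.2921,-2.1599,0.5509,-1.4465 -> [25.38  3.58 19.13] [-0.0019  0.0018  0.0056]
0.3754,-0.4913,0.2837,-2.2671,0.3940,-1.6799 -> [24.06  3.58 22.38] [-0.0028  0.2619  0.005 ]
```

```bash
python3 -m inch '[3,0.9,1.8,0,0,0, 6,1.8,3.6,0,0,0, 9,2.6,5.3,0,0,0, 12,3.45,7.1,0,0,0.005, 14,3.5,8.9,0,0,0.005, 16,3.5,10.7,0,0,0.005, 18,3.5,12.4,0,0,0.005, 18,3.5,12.4,0,0,0.005]'
python3 -m inch '[1,0,0.9,0,0,0, 2,0,1.8,0,0,0, 3,0,2.7,0,0,0, 3.5,0,3.2,0,0,0, 3.5,0,3.2,0,0,0]'
python3 - <<'E'
from bin import *
import subprocess
a=[]
for d,t in((0.0,0),(.03,0),(.04,-.13),(.07,-.26)):
    p=pose(d,turn=t);a.append(",".join("%.4f"%v for v in [*p[0],*p[1].as_euler("xyz")]))
print(subprocess.run(["python3","go.py",*a],capture_output=True,text=True).stdout)
E
```

```text
time: 31.75
tool_pos: [0.2905, -0.4797, 0.3616]
ee_rot: [-2.158, 0.554, -1.445]
force: [0.1, 0.5, 0.3]
width: 0.0077
time: 32.38
tool_pos: [0.3189, -0.4973, 0.3291]
ee_rot: [-2.158, 0.552, -1.446]
force: [-1.1, 0.4, -1.1]
width: 0.008
t 32.38 p [ 0.3189 -0.4973  0.3291] rpy [-2.1579  0.5523 -1.4459] q [-1.218 -0.     1.789  1.069  1.562  1.966] F [-1.1  0.4 -1.1] w 0.008
0.3331,-0.5043,0.3133,-2.1599,0.5509,-1.4465 -> [1.57 0.   1.59] [-0.0017  0.0012 -0.0009]
0.3512,-0.5152,0.2921,-2.1599,0.5509,-1.4465 -> [3.8  0.01 3.6 ] [-0.0017  0.0012 -0.0009]
0.3562,-0.5000,0.2957,-2.2197,0.4752,-1.5679 -> [2.38 0.01 4.42] [-0.0017  0.1312 -0.0012]
0.3754,-0.4913,0.2837,-2.2671,0.3940,-1.6799 -> [2.47 0.02 6.84] [-0.0018  0.2612 -0.0014]
```

```bash
python3 -m inch '[0.8,0,0.8,0,0,0, 1.6,0,1.6,0,0,0, 2.7,0,2.6,0,0,0, 3.8,0,3.6,0,0,0, 3.8,0,3.6,0,0,0]'
python3 -m inch '[-0.5,0,0.3,0,0.05,0, -1,0,0.6,0,0.09,0, -1.4,0,0.8,0,0.13,0, -1.4,0,0.8,0,0.13,0]'
python3 go.py 0.3754,-0.4913,0.2837,-2.2671,0.3940,-1.6799
```

```text
time: 33.0
tool_pos: [0.3517, -0.5154, 0.2913]
ee_rot: [-2.158, 0.553, -1.446]
force: [-0.6, 0.2, -1.6]
width: 0.0081
time: 33.5
tool_pos: [0.3559, -0.5, 0.2969]
ee_rot: [-2.217, 0.475, -1.567]
force: [-1.2, 0.5, -1.1]
width: 0.0076
t 33.5 p [ 0.3559 -0.5     0.2969] rpy [-2.2171  0.4754 -1.5672] q [-1.155  0.032  1.798  1.035  1.367  1.963] F [-1.2  0.5 -1.1] w 0.0076
0.3754,-0.4913,0.2837,-2.2671,0.3940,-1.6799 -> [-0.16  0.08  2.5 ] [-2.500e-03  1.306e-01 -1.000e-04]
```

```bash
python3 -m inch '[0,0,0.8,0,0.04,0, -0.1,0.05,1.6,0,0.08,0, -0.15,0.08,2.3,0,0.12,0, -0.15,0.08,2.5,0,0.13,0, -0.15,0.08,2.5,0,0.13,0, -0.15,0.08,2.5,0,0.13,0]'
python3 go.py
```

```text
time: 34.25
tool_pos: [0.3752, -0.4919, 0.2831]
ee_rot: [-2.265, 0.396, -1.68]
force: [-0.5, 0.6, -1.6]
width: 0.0079
t 34.25 p [ 0.3752 -0.4919  0.2831] rpy [-2.2649  0.3958 -1.6797] q [-1.108  0.017  1.826  0.99   1.203  1.993] F [-0.5  0.6 -1.6] w 0.0079
```

```bash
python3 -m inch '[0,0,0,0,0,0, 0,0,0,0,0,0, 0,0,0,0,0,0, 0,0,0,0,0,0, 0,0,0,0,0,0, 0,0,0,0,0,0, 0,0,0,0,0,0, 0,0,0,0,0,0]' 0.4
python3 - <<'E'
from h import *
from rig import *
for n in("top","scene","wrist"):
    c=camera(n);cv2.imwrite(f"pics/r_{n}.png",c["pixels"][:,:,::-1])
    hsv=cv2.cvtColor(c["pixels"],cv2.COLOR_RGB2HSV);m=cv2.inRange(hsv,(6,100,30),(20,210,255))
    print(n,[(cv2.contourArea(k),cv2.boundingRect(k)) for k in cv2.findContours(m,cv2.RETR_EXTERNAL,cv2.CHAIN_APPROX_NONE)[0] if cv2.contourArea(k)>30])
E
```

```text
time: 35.25
tool_pos: [0.3754, -0.4917, 0.2831]
ee_rot: [-2.265, 0.395, -1.68]
force: [-0.6, -0.3, -0.6]
width: 0.0371
top [(52.0, (568, 453, 21, 22)), (133.5, (570, 447, 48, 10)), (60.5, (507, 298, 22, 24)), (1971.5, (5, 157, 115, 61))]
scene [(1452.0, (518, 323, 100, 32)), (153.0, (250, 286, 29, 12)), (39.0, (168, 158, 21, 13)), (1501.5, (115, 59, 101, 29))]
wrist [(42.0, (256, 474, 19, 6)), (45.5, (209, 361, 15, 23))]
```

```bash
python3 - <<'E'
import cv2,numpy as np
t=cv2.imread("pics/r_top.png")[245:335,450:550];w=cv2.imread("pics/r_wrist.png")
im=np.zeros((560,800,3),np.uint8);im[:360,:400]=cv2.resize(t,(400,360),interpolation=cv2.INTER_CUBIC);im[:300,400:]=cv2.resize(w,(400,300))
cv2.imwrite("pics/z.png",cv2.convertScaleAbs(im[:360],alpha=1.6))
E
```

```text
(no output)
```

View pics/z.png

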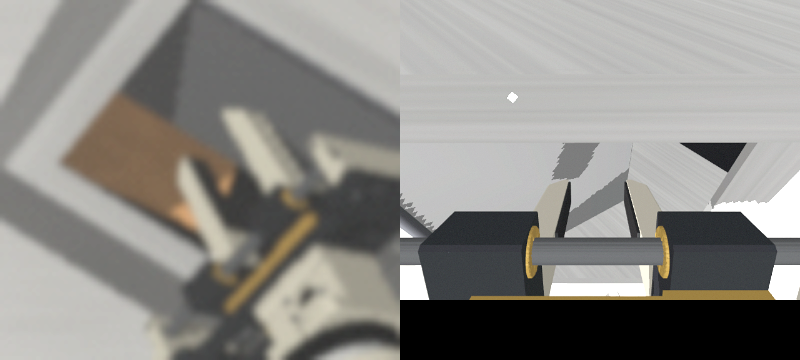

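The board has left the fingers and shows inside the mouth between (62,160), (115,95) and (235,175), with the flap held open by the fingers. I'll check how deep it lies from the pixel of its visible corner.

```bash
python3 - <<'E'
from bin import *
from h import *
c=load("top1.npz");hx=np.array([np.cos(a),np.sin(a)])
fr=M[:2]-.069*hx
for z in(.01,.03,.06,.1,.14):
    o=[]
    for x,y in((62,160),(115,95),(190,130)):
        P=ray(c,450+x/4,245+y/4,z)[:2]-fr;o.append((round(P@hx,3),round(P@b[:2],3)))
    print(z,o)
E
```

```text
0.01 [(np.float64(0.056), np.float64(0.053)), (np.float64(0.116), np.float64(0.044)), (np.float64(0.123), np.float64(-0.013))]
0.03 [(np.float64(0.051), np.float64(0.056)), (np.float64(0.111), np.float64(0.047)), (np.float64(0.117), np.float64(-0.008))]
0.06 [(np.float64(0.044), np.float64(0.062)), (np.float64(0.102), np.float64(0.053)), (np.float64(0.109), np.float64(-0.002))]
0.1 [(np.float64(0.034), np.float64(0.069)), (np.float64(0.091), np.float64(0.061)), (np.float64(0.097), np.float64(0.007))]
0.14 [(np.float64(0.024), np.float64(0.076)), (np.float64(0.079), np.float64(0.068)), (np.float64(0.085), np.float64(0.017))]
```

If the board lay flat on the bin floor, its back edge would be 0.116–0.12 m from the front wall and its side at +0.05. That is exactly a 120 mm board lying flat inside. I'll withdraw straight out.

```bash
python3 - <<'E'
from bin import *
import subprocess
p=read_state()["tool_pos"]
w=[p-.15*e,p-.2*e+[-.03,.05,.12]]
print(subprocess.run(["python3","go.py",*[",".join("%.4f"%v for v in x) for x in w]],capture_output=True,text=True).stdout)
E
```

```text
t 35.4 p [ 0.3754 -0.4917  0.283 ] rpy [-2.2651  0.3952 -1.6802] q [-1.108  0.017  1.827  0.989  1.202  1.993] F [-0.5  0.2 -0.3] w 0.0376
0.2844,-0.4371,0.3891 -> [ -8.17  -0.04 -12.58] [0. 0. 0.]
0.2241,-0.3690,0.5445 -> [-19.8   -4.95 -25.43] [0. 0. 0.]
```

```bash
python3 -m inch '[-0.65,0,-1,0,0,0, -1.3,0,-2,0,0,0, -2.3,0,-3.5,0,0,0, -3.6,0,-5.5,0,0,0, -5.2,0,-8,0,0,0, -6.8,0,-10.5,0,0,0, -8.2,0,-12.6,0,0,0, -11,-1.2,-16,0,0,0, -14,-2.5,-19,0,0,0, -17,-3.7,-22,0,0,0, -19,-4.7,-24.5,0,0,0, -19,-4.7,-24.5,0,0,0]'
python3 -m inch '[0,0,0,0,0,0, 0,0,0,0,0,0, 0,0,0,0,0,0, 0,0,0,0,0,0, 0,0,0,0,0,0, 0,0,0,0,0,0]'
python3 - <<'E'
from bin import *
from h import *
c=camera("top");s=camera("scene");np.savez("topF.npz",**c);np.savez("sF.npz",**s)
for n,x in(("top",c),("scene",s)):
    hsv=cv2.cvtColor(x["pixels"],cv2.COLOR_RGB2HSV);m=cv2.inRange(hsv,(6,100,30),(20,210,255))
    print(n,[(cv2.contourArea(k),cv2.boundingRect(k)) for k in cv2.findContours(m,cv2.RETR_EXTERNAL,cv2.CHAIN_APPROX_NONE)[0] if cv2.contourArea(k)>30])
# change of pictures since the start, at the things to leave alone
c0=load("top0.npz")["pixels"];s0=load("scene0.npz")["pixels"]
uv=lambda c,X:proj(c,X).astype(int)
T=dict(slabram=(.592,-.079,.14),dredger=(.594,.178,.17),bowl=(.768,.155,.15),knife=(.791,-.048,.12),trA=(.637,.396,.03),trB=(.513,.481,.03),mouth=M,flaplow=M-.05*n,flaphi=M+.05*n)
for nme,X in T.items():
    o=[]
    for i0,x in((c0,c),(s0,s)):
        u,v=uv(x,X); w=12 if "fl" not in nme and nme!="mouth" else 6
        A=i0[v-w:v+w,u-w:u+w].astype(float);B=x["pixels"][v-w:v+w,u-w:u+w].astype(float);o.append((round(np.abs(A-B).mean(),1),round(A.mean()),round(B.mean())))
    print(nme,"top",o[0],"scene",o[1])
E
python3 go.py
```

```text
time: 36.9
tool_pos: [0.2281, -0.3723, 0.5375]
ee_rot: [-2.263, 0.39, -1.68]
force: [0.9, -0.6, -0.9]
width: 0.0375
time: 37.65
tool_pos: [0.2292, -0.3739, 0.5342]
ee_rot: [-2.265, 0.395, -1.68]
force: [0.1, -0.8, 0.8]
width: 0.0373
top [(96.5, (494, 368, 29, 28)), (1965.5, (5, 157, 113, 61))]
scene [(1449.0, (518, 323, 100, 32)), (155.0, (250, 286, 29, 12)), (182.5, (156, 101, 16, 36)), (1915.5, (115, 59, 87, 34))]
t 37.75 p [ 0.2292 -0.3739  0.5342] rpy [-2.2651  0.3952 -1.6802] q [-1.296 -0.47   1.821  0.939  1.641  2.288] F [-0.4  0.8 -0.5] w 0.037Traceback (most recent call last):
  File "<stdin>", line 10, in <module>
TypeError: can't multiply sequence by non-int of type 'float'
```

```bash
python3 - <<'E'
from bin import *
from h import *
c0=load("top0.npz");s0=load("scene0.npz");c=load("topF.npz");s=load("sF.npz")
T=dict(slabram=(.592,-.079,.14),dredger=(.594,.178,.17),bowl=(.768,.155,.15),knife=(.791,-.048,.12),trA=(.637,.396,.03),trB=(.513,.481,.03))
g=lambda x:cv2.cvtColor(x["pixels"],cv2.COLOR_RGB2GRAY).astype(np.float32)
for nm,X in T.items():
    o=[]
    for x0,x in((c0,c),(s0,s)):
        u,v=proj(x,X).astype(int);A=g(x0)[v-14:v+15,u-14:u+15];B=g(x)[v-14:v+15,u-14:u+15]
        (sh,r)=cv2.phaseCorrelate(A,B,cv2.createHanningWindow((29,29),cv2.CV_32F)); o+=[np.round(sh,2).tolist(),round(float(np.abs(A-B).mean()),1)]
    print(nm,o)
mp=np.array([proj(c,M+x*n+y*b) for x,y in((.065,.075),(.065,-.075),(-.065,-.075),(-.065,.075))]).astype(int);print(mp.tolist())
k=np.zeros((480,640),np.uint8);cv2.fillConvexPoly(k,mp,255)
for q in(c0,c):print("mouth mean/std",q["pixels"][k>0].mean(0).round(1),q["pixels"][k>0].std(0).round(1))
d=np.abs(g(c)-g(c0));print("mouth diff",np.percentile(d[k>0],[50,90,99]))
E
```

```text
slabram [[0.02, -0.11], 8.8, [-0.02, -0.07], 3.3]
dredger [[0.04, 0.06], 1.1, [0.05, -0.13], 1.2]
bowl [[-0.18, -0.11], 0.9, [-0.07, -0.04], 1.1]
knife [[0.05, -0.18], 1.6, [-0.03, -0.03], 9.7]
trA [[-0.04, 0.12], 0.8, [-0.04, -0.01], 1.2]
trB [[0.18, -0.04], 0.7, [-0.04, -0.05], 1.2]
[[499, 247], [556, 281], [522, 316], [469, 284]]
mouth mean/std [83.  82.9 82.4] [1. 1. 1.]
mouth mean/std [83.6 83.5 83. ] [1.1 1.  1. ]
mouth diff [1. 1. 2.]
```

Every object I was to leave alone is within 0.2 px of its starting place, and the mouth looks the same as at the start, with the flap shut. I'm handing the job in.

```bash
python3 -c "
from rig import *
print(finish_job())"
```

```text
the job is handed in; nothing more can be done
None
```

The job is done and handed in at 37.8 s on the robot's clock, inside the 72 s limit.

- **Ramekin:** I lifted it off the board and set it down upright on a free part of the baking sheet, touching down at about 10 N.
- **Board:** I slid it flat with about 12 N of fingertip pressure, around the slab ramekin and through the gap to the dredger. I stopped with about 40 mm over the front edge, pinched it level there and carried it to the bin. It went edge first through the flap, and I let go with it almost wholly inside.

**Last checks:**
- **Board inside:** after release, one picture showed it clear of the fingers. What was visible matched a board lying flat on the bin floor.
- **Flap:** once the fingers were out, the mouth looked the same as at the start, so the flap is shut.
- **Other things:** the slab ramekin, dredger, bowl, knife and both tray ramekins show no more than 0.2 px shift in the top and scene views.
- **Forces:** no reading taken at the end of a move was above about 13 N.

**Disagreements:**
- **Cameras:** the top and scene views differed by 5–8 mm, so I trusted the wrist view.
- **Board in hand:** just before the bin, the scene-camera check was spoiled by a brown drawer behind the board. I relied on the grip opening, the visible board edge and the check made at lift-off.
- **Bin mouth:** I located it from the top camera only.

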